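Open the hot glue pot with the lid lifter

ROBOT

A 7-joint arm with a two-finger parallel gripper is mounted at the origin on the work surface. World frame = base frame: x ahead of the robot, y to its left, z up, the work surface at z = 0. Lengths are in m, angles in rad, forces in N, time in s.
With the tool pointing down it reaches from about 0.4 to 0.85 m from the base axis. Payload 4.5 kg.
Tool frame: the origin (TCP) lies on the centre line of the jaws, within the pads' length; the fingertips stand env.finger_overhang ahead of it and the grasp point (between the pads) is the TCP (env.finger_overhang is the distance from the TCP to the fingertips, in m); z points along the fingers, y is the direction in which the jaws open and shut (so a half turn about z gives the same grasp; the last joint's range is limited). The gripper opens to 88 mm and grips with 3 to 60 N. Pads are 18 mm wide; open, the fingers measure 123 mm over their backs; the gripper's body (75 mm by 187 mm) begins 45 mm behind the grasp point.
Start: joints at [1.368, 0.689, -0.195, 1.565, 0.157, 0.902, -0.215], TCP at [0.147, -0.608, 0.224] pointing down, gripper open.
Joint ranges: [-3.01, 3.01], [-0.46, 2.08], [-1.47, 1.51], [0.13, 2.56], [-1, 4.14], [0.04, 2.09], [-2.66, 2.66]. Speed limits (rad/s): [2.57, 2.57, 3.14, 3.14, 3.14, 3.14, 3.14].

INTERFACE

Orientations are given as a rotation vector (axis times angle).
In Python, from station import env, read_camera, camera_params, job, search_frame, masks_of gives the robot as it stands. The module is installed in compiled form; this text tells all that it offers.
- The arm moves only by the tool move_arm, never from a script. Its argument "increments" is a list of rows, each an object of numbers: "x", "y", "z": the shift along the tool's x, y, z in units of 50 mm (1.0 is 50 mm); "yaw": the turn about the tool's z in units of 6 degrees (1.0 is 6 degrees); "grip": the closure, from 0 (fully open) to 1 (shut). A call has 1 to 12 rows; each row is the pose to reach, as a shift and turn from the pose measured when the call began, along the tool's axes at that moment; what a row does not reach only later rows make up. A row lasts 1/10 s, in which the tool goes at most 50 mm and 8.59 degrees, less where a joint would pass 70% of its speed; a pose out of reach is approached as far as the arm can. A call with a gripper value outside its range is refused whole. The fingers move at their own pace and stop on an object; "newtons" is the grip in N (left out, the last holds). Time passes only in rows, so rows that repeat a pose let the fingers close. It gives the time, the measured TCP pose, the force and the opening at its end, in the units of the state.
- env.read_state(): the state, without advancing time (a new reading comes with each control period).
- read_camera(name): name is "side" or "top" or "wrist"; returns (picture, depth): 400x640x3 uint8, red, green, blue; 400x640 float32, m along the optical axis (not along the pixel's ray), 0 where there is no reading.
- camera_params(name): a dict with "vfov" (degrees; the focal length in pixels is half the picture's height over the tangent of half this angle, whatever the lens; pixels are square), "cx", "cy" (the principal point, pixels), "k1" (the pictures are not rectified: a ray, as slopes to the right and down, at radius r is drawn at 1 + k1 r^2 times it, then the intrinsics apply), "R" (3x3) and "t" (3): a world point X has camera coordinates R X + t. Camera axes: x right, y down, z forward; pixel columns grow to the right and rows downward; lengths in m; the calibration is good to about 2 mm. A picture is of the moment at which its call begins: read the wrist's pose just before it. camera_params takes no time and is no camera call; for the wrist camera it gives the pose at the moment of the call.
- job.finish_job(): hands the job in, once; it reports no verdict.
Trained networks look in the newest picture that a camera, given by its name, has taken for a name from the list of things; names that differ only in an ending like _2 or _b are one class to them, and where a whole thing is asked for, a point or a joint stands for the part that bears it (a point fixed in the world has none). Each returns a list of dicts, best first, with "conf" (0 to 1); they miss things now and then, are a little off and sometimes report something else, mostly with a low value. They report only what shows in the picture. A call takes as long as a camera call. They do not tell look-alikes from the thing itself.
- search_frame(target, camera): "centre" ([x, y, z] in m, in world coordinates, good to about 4 mm: the middle of the surface that is visible of it).
- masks_of(target, camera): "region" (400x640 bool, what is visible of it).
The state is a dict: "time_s": time; "q": joint angles; "joint_velocities": joint speeds; "tau": joint torques, N m; "tcp_pos": TCP position; "tool_rot": TCP orientation; "contact_force": force on the tool from outside, world axes, zero at the start; "moment": the same for the moment, N m; "gripper_width": opening from 0.0 (shut) to 1.0 (fully open).
Only numpy, scipy, OpenCV 4.12 (cv2) and the standard library are available. Lean on these libraries where they do the work, as an engineer would, in place of code of your own. Each camera call takes 0.05 s, during which the arm holds its last target.

TASK

The glue pot on the hotplate is hot: take the lid lifter out of its jar, hook it gently under the loop handle at the point where the lid balances, lift the lid off level and set it down gently, centred on the wooden trivet. Unhook the lifter and put it back in its jar with the guard disc resting on the rim. Keep the gripper and arm off the hot lid, pot and hotplate, never carry the lid tilted (it drips), do not shift the pot, and leave the bowl, the paint jar and the paperweight alone.

Things in the scene. Friction and masses are not known exactly. Their poses are not given: they have to be found in the camera images.
- lifter_grip (a point): Lid lifter, 182 mm tall, 160 g, upright in its jar. Point: middle of its wooden grip (26 mm along lifter x, 17 mm along y, 70 mm tall), on the axis; z up the lifter. Right below the grip a guard disc, 68 mm across, 4 mm thick, its underside 39 mm below this point, rests on the jar's rim. A 6 mm steel shaft runs on down to an upturned hook, lowest point 147 mm below this point.
- lifter_hook (a point): Inside bottom of the lifter's hook, on its axis 141 mm below the grip point; axes as the grip. The hook is a U in the lifter's xz plane of 6 mm round steel: shank centred 10 mm to -x, lip 10 mm to +x, 14 mm clear between them. Underside 6 mm below this point, lip top 8.5 mm above it; the shank goes up 36 mm before it bends back to the axis. A caught bar hangs right below the grip.
- lid: Round blue pot lid, 174 mm across; origin at the centre of its underside, z up. Plug 149 mm across and 8 mm deep below, in the pot's 154 mm mouth; flange above it, its top 11 mm above the origin. Lid alone 280 to 455 g. The plug clears the mouth 8 mm up and can bind in it below that. Hanging free, it pivots on the hook and tilts about 1 degree per 0.5 mm that the hook is off the balance point along the loop.
- lid_bar (a point): Loop handle of the lid, 7 mm round steel. Point: middle of its straight top bar, which runs along the lid's y from -36 to +36 mm, 41.5 mm above the lid's origin, 27 mm clear below it; a leg goes down at each end. The balance point is not at the middle: it lies 7 to 29 mm from here towards +y, unmeasured. Raised a few mm at a wrong place, the lid tips and its heavy side stays on the rim.
- dial_top (a point): Steel magnetic dial thermometer stuck on the lid, 40 mm across, 20 mm high; point: centre of its face, 66 mm from the lid's axis towards lid +y. It weighs 50 to 225 g, which is what puts the lid out of balance.
- jar_rim (a point): Blue ceramic tool jar, fixed, 64 mm outside, 56 mm inside, 120 mm tall; this point is the centre of its mouth, at the height of its rim.
- pot: Blue enamelled pot standing loose on the hotplate, 162 mm across, 65 mm tall, about 0.95 kg; origin at the centre of its underside, z up. Closed, the lid's origin lies 57 mm above this origin. Hot.
- hotplate: White electric hotplate, fixed, 200 x 220 mm, its top 45 mm above its origin (centre of the underside, on the table). Hot.
- trivet: Round slatted wooden trivet, fixed, 190 mm across, 18 mm thick; origin at the centre of its underside, its top 18 mm above.
- bowl: White porcelain bowl, 100 mm across, 50 mm tall; origin under its centre. Bystander.
- paintjar: Small green jar with a white cap, 48 mm across, 55 mm tall; origin under its centre. Bystander.
- weight: Dark wooden paperweight bar, 35 x 170 x 18 mm; origin under its centre. Bystander.
Things that resemble listed ones, but are neither listed nor needed, are in the scene too. Of the things that look like the trivet, take the one that is farthest to the robot's left at the start.

How it is judged:
On the way, in this order (a step that is already met when the one before it is completed fails the run):
1. the lid hangs level on the lifter, clear above the pot (z of lid in the frame of pot above 0.085 m and angle between lid's own z axis and vertical below 0.122 rad and contact force between lifter and lid above 1 N), for 0.2 s.
2. the lid rests flat on the trivet and the lifter is off it (horizontal distance between lid and trivet below 0.025 m and z of lid in the frame of trivet between 0.014 and 0.022 m and angle between lid's own z axis and vertical below 0.05 rad and linear speed of lid below 0.02 m/s and contact force between lifter and lid below 0.1 N), for 0.2 s.
At the end, for the whole second after the job is handed in: The lid lies flat (3 degrees) and still on the trivet, centred within 25 mm; the lifter stands upright (4.5 degrees) in its jar, guard disc on the rim (5 mm), its grip within 15 mm of the jar's axis; the pot is within 15 mm of its start; everything is let go (horizontal distance between lid and trivet below 0.025 m and z of lid in the frame of trivet between 0.014 and 0.022 m and angle between lid's own z axis and vertical below 0.05 rad and linear speed of each of lid, lifter below 0.02 m/s and horizontal distance between lifter_grip and jar_rim below 0.015 m and z of lifter_grip in the frame of jar_rim between 0.034 and 0.044 m and angle between lifter_grip's own z axis and vertical below 0.08 rad and distance of pot from where it was at the start of the episode below 0.015 m); the robot touches nothing.
It fails at once if the gripper or arm touches the hot lid, pot or hotplate (contact force between any of the fingers, the arm and lid above 0.5 N or contact force between any of the fingers, the arm and pot above 0.5 N or contact force between any of the fingers, the arm and hotplate above 0.5 N).
It fails at once if the lid is tilted more than 7 degrees once it is 20 mm or more up from its seat in the pot, or away from the pot (angle between lid's own z axis and vertical above 0.122 rad and (z of lid in the frame of pot above 0.077 m or horizontal distance between lid and pot above 0.03 m)).
It fails at once if the lid is knocked or forced with the lifter (over 15 N), or dropped or pressed on to the trivet (over 20 N) (contact force between lifter and lid above 15 N or contact force between lid and trivet above 20 N).
It fails at once if the pot is shifted more than 15 mm, or tipped (distance of pot from where it was at the start of the episode above 0.015 m or angle between pot's own z axis and vertical above 0.1 rad).
It fails at once if the bowl, paint jar or paperweight is moved more than 15 mm (distance of any of bowl, paintjar, weight from where it was at the start of the episode above 0.015 m).
It also fails if it takes over 72 s, if anything falls off the work surface, if the arm or the gripper's body presses on something with over 40 N, if the wrist force passes 120 N, or if a joint passes its speed limit or range.

## Working session

There is one attempt and no reset: what is moved stays moved. The work goes in short steps, Python scripts to look and compute and a tool call to move; the robot and the scene stay as the last step left them, time stands still between calls to the robot, and variables do not carry over. Pictures are saved under pics/ and viewed, and the job is handed in when it is done.

Besides the shell and the picture viewer there is one more tool, called after "Call:" as name(argument=value, ...) on one line, values as JSON. move_arm: Moves the arm, as the interface text tells. Its arguments: {"type":"object","properties":{"increments":{"type":"array"},"newtons":{"type":"number"}},"required":["increments"]}

```bash
mkdir -p pics; ls
python3 - <<'E'
from station import env, read_camera, camera_params
import cv2, numpy as np
print(env.read_state(), env.finger_overhang)
for n in ("side","top","wrist"):
    im,d=read_camera(n); cv2.imwrite(f"pics/{n}0.png",im[...,::-1]); np.savez(f"{n}0.npz",im=im,d=d)
    p=camera_params(n); print(n,{k:np.round(v,4).tolist() for k,v in p.items()})
E
```

```text
pics
{'time_s': 0.0, 'q': array([ 1.36781918,  0.68998732, -0.19452179,  1.56631191,  0.15728981,
        0.90248188, -0.21509262]), 'joint_velocities': array([-0.001628  , -0.00013132, -0.0005301 ,  0.00011313,  0.00092391,
       -0.00017513, -0.00020597]), 'tau': array([ 1.53981973e-04, -5.27570271e+01, -1.26696981e+00, -1.53434283e+01,
       -5.26186056e-02,  6.63921994e-03,  1.56690976e-04]), 'tcp_pos': array([ 0.1464152 , -0.60694985,  0.22291672]), 'tool_rot': array([-3.11783019e+00, -3.70988078e-01,  5.10013864e-04]), 'contact_force': array([0.79721482, 0.22474315, 0.94128732]), 'moment': array([-0.00954237,  0.01386913,  0.02245179]), 'gripper_width': 1.0009764091087998} 0.019
side {'vfov': 54.6238, 'cx': 323.548, 'cy': 195.7743, 'k1': -0.0354, 'R': [[0.9888, -0.1493, 0.0034], [-0.0785, -0.5388, -0.8387], [0.127, 0.8291, -0.5445]], 't': [-0.5379, 0.1293, 0.8566]}
top {'vfov': 47.21, 'cx': 324.2309, 'cy': 201.9891, 'k1': -0.0025, 'R': [[0.015, -0.9999, 0.0085], [-0.9975, -0.0155, -0.0692], [0.0693, -0.0074, -0.9976]], 't': [0.0121, 0.5373, 1.0319]}
wrist {'vfov': 64.1085, 'cx': 323.1179, 'cy': 200.6792, 'k1': 0.0202, 'R': [[0.2334, -0.9724, -0.0013], [-0.9201, -0.2213, 0.3232], [-0.3145, -0.0743, -0.9463]], 't': [-0.6238, -0.0435, 0.3916]}
```

View pics/top0.png

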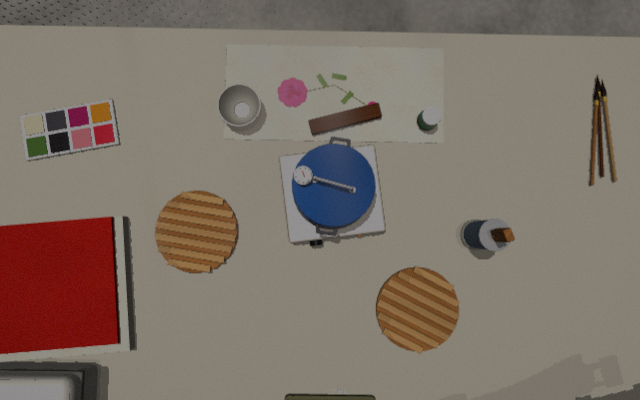

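View pics/side0.png

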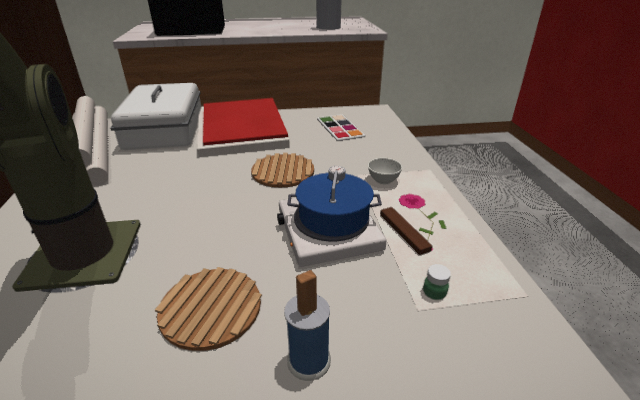

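View pics/wrist0.png

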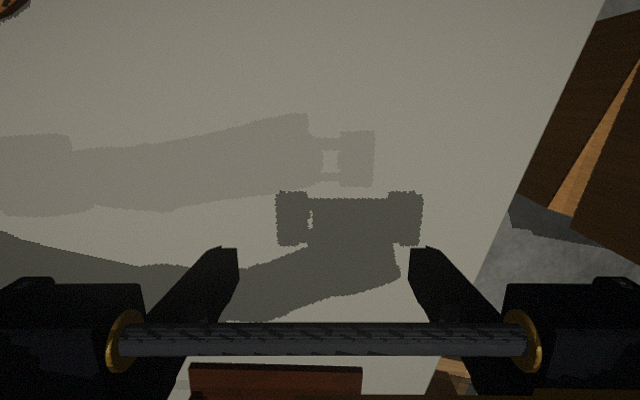

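```bash
cat > h.py <<'E'
import numpy as np, cv2
from station import env, read_camera, camera_params, search_frame, masks_of, job
def K(p):
    f=200/np.tan(np.radians(p['vfov'])/2); return f
def rays(p,uv):
    uv=np.asarray(uv,float).reshape(-1,2); f=K(p)
    d=np.c_[(uv[:,0]-p['cx'])/f,(uv[:,1]-p['cy'])/f]
    s=d.copy()
    for _ in range(10):
        s=d/(1+p['k1']*(s**2).sum(1,keepdims=True))
    return np.c_[s,np.ones(len(s))]
def unproj(p,uv,z):
    c=rays(p,uv)*np.asarray(z).reshape(-1,1)
    return (c-p['t'])@np.asarray(p['R'])
def proj(p,X):
    c=np.asarray(X).reshape(-1,3)@np.asarray(p['R']).T+p['t']; s=c[:,:2]/c[:,2:]
    s=s*(1+p['k1']*(s**2).sum(1,keepdims=True)); return s*K(p)+[p['cx'],p['cy']]
def ray_z(p,uv,z):
    r=rays(p,uv)@np.asarray(p['R']); C=-np.asarray(p['R']).T@p['t']
    return C+r*((z-C[2])/r[:,2])[:,None]
def cloud(p,d,mask=None):
    m=(d>0) if mask is None else (d>0)&mask
    v,u=np.nonzero(m); return unproj(p,np.c_[u,v],d[v,u]),np.c_[u,v]
def tri(p1,uv1,p2,uv2):
    A=[];b=[]
    M=np.zeros((3,3));y=np.zeros(3)
    for p,uv in((p1,uv1),(p2,uv2)):
        r=(rays(p,uv)@np.asarray(p['R']))[0]; r/=np.linalg.norm(r); C=-np.asarray(p['R']).T@p['t']
        P=np.eye(3)-np.outer(r,r); M+=P; y+=P@C
    return np.linalg.solve(M,y)
def circ(P):
    A=np.c_[2*P[:,:2],np.ones(len(P))]; s=np.linalg.lstsq(A,(P[:,:2]**2).sum(1),rcond=None)[0]
    return s[:2],np.sqrt(s[2]+s[0]**2+s[1]**2)
E
python3 - <<'E'
from h import *
for c in ("top","side"):
    read_camera(c)
    for n in ["lifter_grip","lid","lid_bar","dial_top","jar_rim","pot","hotplate","trivet","bowl","paintjar","weight"]:
        r=search_frame(n,c); print(c,n,[(round(x['conf'],2),np.round(x['centre'],3).tolist()) for x in r[:3]])
E
```

```text
top lifter_grip [(0.58, [0.473, -0.326, 0.121])]
top lid [(0.97, [0.565, 0.002, 0.111]), (0.71, [0.47, -0.306, 0.05])]
top lid_bar [(0.7, [0.571, 0.003, 0.114])]
top dial_top [(0.74, [0.587, 0.067, 0.134])]
top jar_rim [(0.8, [0.47, -0.305, 0.051]), (0.69, [0.468, 0.316, 0.017])]
top pot [(0.72, [0.48, 0.002, 0.093])]
top hotplate [(0.98, [0.503, 0.031, 0.041]), (0.57, [0.76, 0.222, 0.02])]
top trivet [(0.87, [0.301, -0.196, 0.023]), (0.65, [0.469, 0.314, 0.017])]
top bowl [(0.75, [0.469, 0.314, 0.014]), (0.48, [0.729, -0.209, 0.051])]
top paintjar [(0.56, [0.586, 0.068, 0.132])]
top weight [(0.72, [0.736, -0.025, 0.02])]
side lifter_grip [(0.67, [0.47, -0.343, 0.128]), (0.24, [0.587, 0.054, 0.139])]
side lid [(0.87, [0.568, -0.008, 0.118])]
side lid_bar [(0.65, [0.57, -0.004, 0.111])]
side dial_top [(0.44, [0.59, 0.053, 0.137])]
side jar_rim [(0.83, [0.465, -0.366, 0.057])]
side pot [(0.92, [0.554, -0.07, 0.078]), (0.46, [0.734, -0.045, 0.017])]
side hotplate [(0.94, [0.523, -0.084, 0.042])]
side trivet [(0.85, [0.302, -0.208, 0.016]), (0.68, [0.465, 0.295, 0.016])]
side bowl [(0.57, [0.752, 0.236, 0.034])]
side paintjar [(0.86, [0.73, -0.235, 0.036]), (0.61, [0.471, -0.339, 0.122]), (0.38, [0.589, 0.053, 0.138])]
side weight [(0.89, [0.734, -0.046, 0.016]), (0.72, [0.464, 0.293, 0.018])]
```

Run:
```python
import numpy as np,cv2
t=np.load('top0.npz')['im'][...,::-1]; s=np.load('side0.npz')['im'][...,::-1]
a=cv2.resize(t[130:240,275:385],None,fx=3.6,fy=3.6,interpolation=cv2.INTER_CUBIC)
b=cv2.resize(t[195:275,445:525],None,fx=4.95,fy=4.95,interpolation=cv2.INTER_CUBIC)
cv2.imwrite('pics/c1.png',np.hstack([a,b]))
a=cv2.resize(s[160:260,270:390],None,fx=3.2,fy=3.2,interpolation=cv2.INTER_CUBIC)
b=cv2.resize(s[260:380,260:360],None,fx=2.667,fy=2.667,interpolation=cv2.INTER_CUBIC)
cv2.imwrite('pics/c2.png',np.hstack([a,b]))
```

```text
(no output)
```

View pics/c1.png

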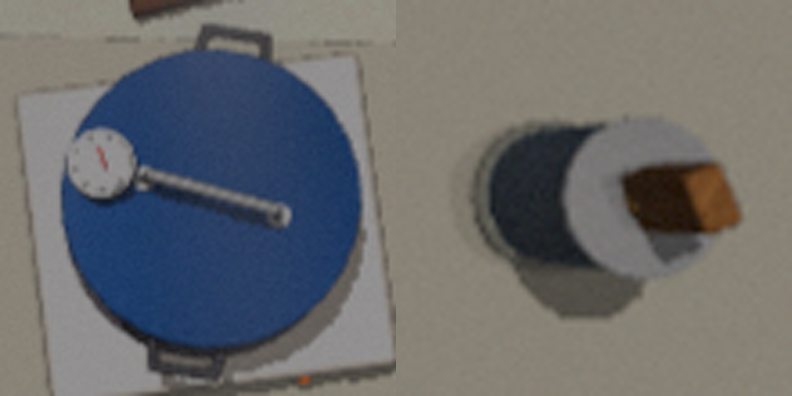

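View pics/c2.png

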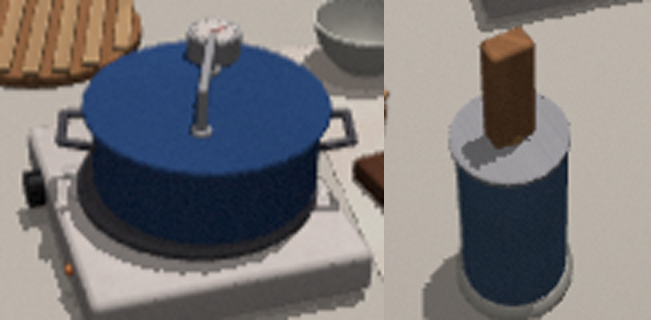

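Run:
```python
from h import *
pt=camera_params('top'); ps=camera_params('side')
T=np.load('top0.npz');S=np.load('side0.npz')
for nm,p,d in(('top',pt,T['d']),('side',ps,S['d'])):
    P,uv=cloud(p,d)
    near=lambda x,y,r:np.hypot(P[:,0]-x,P[:,1]-y)<r
    # disc top
    m=near(.47,-.345,.06)&(P[:,2]>.112)&(P[:,2]<.135)
    Q=P[m]; print(nm,'disc z',np.percentile(Q[:,2],[5,50,95]).round(4),'xy extent',Q[:,:2].min(0).round(4),Q[:,:2].max(0).round(4),len(Q))
    m=near(.47,-.345,.06)&(P[:,2]>.185); Q=P[m]; print(' griptop z',np.median(Q[:,2]).round(4) if len(Q) else 0,Q.mean(0).round(4),len(Q))
    if len(Q)>5:
        print(cv2.minAreaRect((Q[:,:2]*1000).astype(np.float32)))
    m=near(.565,0,.12)&(P[:,2]>.105)&(P[:,2]<.119); Q=P[m]; print(' lidtop z',np.median(Q[:,2]).round(4),np.percentile(Q[:,:2],[.5,99.5],axis=0).round(4).tolist(),'ctr',np.percentile(Q[:,:2],[.5,99.5],axis=0).mean(0).round(4))
    m=near(.565,0,.12)&(P[:,2]>.126); Q=P[m]; print(' above lid z',np.percentile(Q[:,2],[5,50,95,99]).round(4))
    m=near(.469,.315,.13)&(P[:,2]>.012)&(P[:,2]<.03); Q=P[m]; 
    h=cv2.convexHull((Q[:,:2]*1000).astype(np.float32))[:,0]; print(' trivet z',np.percentile(Q[:,2],[50,80]).round(4),cv2.minEnclosingCircle(h),circ(h))
    m=near(.469,.315,.25)&(P[:,2]>-.01)&(P[:,2]<.006)&(uv[:,0]<400); print(' table z',np.median(P[m,2]).round(4))
```

```text
top disc z [0.1203 0.1231 0.1262] xy extent [ 0.4361 -0.3632] [ 0.5022 -0.2989] 607
 griptop z 0.1926 [ 0.4688 -0.331   0.1922] 132
((469.1217956542969, -331.9106750488281), (25.34041976928711, 16.58605194091797), 20.9477596282959)
 lidtop z 0.1127 [[0.4848, -0.0814], [0.6532, 0.0868]] ctr [0.569  0.0027]
 above lid z [0.1302 0.1337 0.1471 0.1482]
 trivet z [0.0167 0.0186] ((466.3749694824219, 313.3623046875), 97.54042053222656) (array([467.05219198, 312.95343243]), np.float64(94.59425801023376))
 table z -0.0006
side disc z [0.1152 0.1237 0.1284] xy extent [ 0.4341 -0.3687] [ 0.5015 -0.303 ] 1164
 griptop z 0.1934 [ 0.4677 -0.3372  0.1922] 233
((467.7470397949219, -334.81549072265625), (26.46013069152832, 17.09392547607422), 21.804962158203125)
 lidtop z 0.1134 [[0.4833, -0.0852], [0.651, 0.0824]] ctr [ 0.5672 -0.0014]
 above lid z [0.1279 0.134  0.1473 0.1483]
 trivet z [0.0173 0.0186] ((465.05517578125, 310.4413146972656), 97.7447280883789) (array([465.34075721, 310.00925794]), np.float64(94.2822033748763))
 table z 0.0002
```

```bash
cat >> h.py <<'E'
from scipy.spatial.transform import Rotation as Ro
def st():
    s=env.read_state(); R=Ro.from_rotvec(s['tool_rot']).as_matrix(); return s,R
def go(target):
    s,R=st(); d=R.T@(np.asarray(target)-s['tcp_pos']); return (d/0.05).round(3)
def show():
    s,R=st(); print('t',round(s['time_s'],2),'tcp',s['tcp_pos'].round(4),'xdir',np.degrees(np.arctan2(R[1,0],R[0,0])).round(2),'ydir',np.degrees(np.arctan2(R[1,1],R[0,1])).round(2),'zax',R[:,2].round(3),'q',s['q'].round(2),'F',s['contact_force'].round(2),'M',s['moment'].round(2),'w',round(s['gripper_width'],3))
E
python3 - <<'E'
from h import *
show(); print(go([.45,-.333,.30])); print(go([.468,-.333,.30]))
E
```

```text
t 1.35 tcp [ 0.1467 -0.6076  0.2237] xdir 13.57 ydir -76.43 zax [ 0. -0. -1.] q [ 1.37  0.69 -0.19  1.57  0.16  0.9  -0.22] F [0.76 0.21 0.28] M [-0.02 -0.04  0.01] w 0.999
[ 7.186 -3.915 -1.525]
[ 7.536 -3.831 -1.525]
```

Call:
move_arm(increments=[{"x": 0.7,"y": -0.4,"z": -0.7,"yaw": -1.4},{"x": 1.5,"y": -0.8,"z": -1.5,"yaw": -2.8},{"x": 2.2,"y": -1.2,"z": -1.5,"yaw": -4.2},{"x": 3.0,"y": -1.6,"z": -1.5,"yaw": -5.6},{"x": 3.7,"y": -2.0,"z": -1.5,"yaw": -7.0},{"x": 4.4,"y": -2.3,"z": -1.5,"yaw": -8.4},{"x": 5.1,"y": -2.7,"z": -1.5,"yaw": -9.8},{"x": 5.8,"y": -3.0,"z": -1.5,"yaw": -11.2},{"x": 6.5,"y": -3.4,"z": -1.5,"yaw": -12.6},{"x": 7.0,"y": -3.6,"z": -1.5,"yaw": -14.0},{"x": 7.5,"y": -3.8,"z": -1.5,"yaw": -15.4},{"x": 7.5,"y": -3.8,"z": -1.5,"yaw": -16.3}])

```text
validation failed for argument at $.in...
```

Run:
```python
from h import *
show(); p=camera_params('wrist'); im,d=read_camera('wrist'); cv2.imwrite('pics/w1.png',im[...,::-1]); np.savez('w1.npz',im=im,d=d,**p); show()
```

```text
t 1.35 tcp [ 0.1467 -0.6076  0.2237] xdir 13.57 ydir -76.43 zax [ 0. -0. -1.] q [ 1.37  0.69 -0.19  1.57  0.16  0.9  -0.22] F [0.76 0.21 0.28] M [-0.02 -0.04  0.01] w 0.999
t 1.4 tcp [ 0.1467 -0.6076  0.2238] xdir 13.57 ydir -76.43 zax [ 0. -0. -1.] q [ 1.37  0.69 -0.19  1.57  0.16  0.9  -0.22] F [-0.48  0.28 -0.41] M [0.01 0.02 0.04] w 1.004
```

View pics/w1.png

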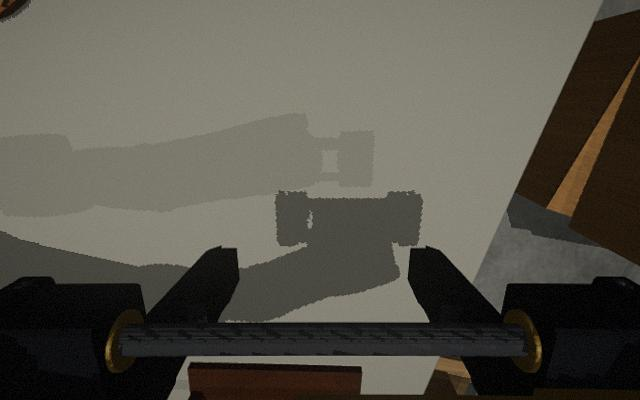

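Call:
move_arm(increments=[{"x": 0.7,"y": -0.4,"z": -0.7,"yaw": -1.4,"grip": 0},{"x": 1.5,"y": -0.8,"z": -1.5,"yaw": -2.8,"grip": 0},{"x": 2.2,"y": -1.2,"z": -1.5,"yaw": -4.2,"grip": 0},{"x": 3.0,"y": -1.6,"z": -1.5,"yaw": -5.6,"grip": 0},{"x": 3.7,"y": -2.0,"z": -1.5,"yaw": -7.0,"grip": 0},{"x": 4.4,"y": -2.3,"z": -1.5,"yaw": -8.4,"grip": 0},{"x": 5.1,"y": -2.7,"z": -1.5,"yaw": -9.8,"grip": 0},{"x": 5.8,"y": -3.0,"z": -1.5,"yaw": -11.2,"grip": 0},{"x": 6.5,"y": -3.4,"z": -1.5,"yaw": -12.6,"grip": 0},{"x": 7.0,"y": -3.6,"z": -1.5,"yaw": -14.0,"grip": 0},{"x": 7.5,"y": -3.8,"z": -1.5,"yaw": -15.4,"grip": 0},{"x": 7.5,"y": -3.8,"z": -1.5,"yaw": -16.3,"grip": 0}])

```text
time_s: 2.6
tcp_pos: [0.4703, -0.3311, 0.2992]
tool_rot: [1.755, 2.603, 0.006]
contact_force: [0.4, -0.0, 1.0]
gripper_width: 0.999
```

Run:
```python
from h import *
show(); p=camera_params('wrist'); im,d=read_camera('wrist'); cv2.imwrite('pics/w1.png',im[...,::-1]); np.savez('w1.npz',im=im,d=d,**p); show()
```

```text
t 2.6 tcp [ 0.4703 -0.3311  0.2992] xdir 112.02 ydir 22.02 zax [ 0.003  0.002 -1.   ] q [ 0.93  0.6  -0.69  1.61  0.42  1.08  0.52] F [ 0.44 -0.02  1.  ] M [-0.04 -0.09 -0.01] w 0.999
t 2.65 tcp [ 0.4683 -0.333   0.2988] xdir 112.01 ydir 22.01 zax [ 0.001  0.001 -1.   ] q [ 0.94  0.6  -0.69  1.61  0.42  1.08  0.52] F [-0.46  0.1  -0.66] M [-0.09 -0.03  0.01] w 0.996
```

View pics/w1.png

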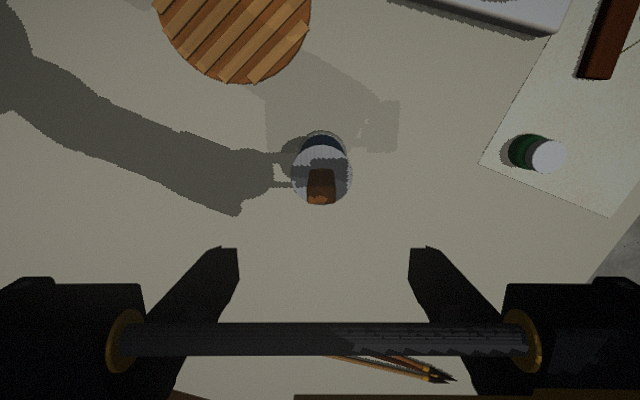

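Run:
```python
from h import *
Z=np.load('w1.npz'); p={k:Z[k] for k in('R','t','vfov','cx','cy','k1')}
P,uv=cloud(p,Z['d'])
m=(np.hypot(P[:,0]-.468,P[:,1]+.333)<.04)&(P[:,2]>.185)&(P[:,2]<.21); Q=P[m]; print(len(Q),Q.mean(0),np.median(Q[:,2]),cv2.minAreaRect((Q[:,:2]*1000).astype(np.float32)))
m=(np.hypot(P[:,0]-.468,P[:,1]+.333)<.06)&(P[:,2]>.117)&(P[:,2]<.13); Q=P[m]; h=cv2.convexHull((Q[:,:2]*1000).astype(np.float32))[:,0];print('disc',np.median(Q[:,2]),cv2.minEnclosingCircle(h))
print(go([.468,-.333,.158]))
```

```text
572 [ 0.46898115 -0.331106    0.19283573] 0.1932899263244679 ((469.28009033203125, -331.9928894042969), (24.888301849365234, 16.9864559173584), 21.577228546142578)
disc 0.1236530488165399 ((469.2812805175781, -332.3322448730469), 33.9453239440918)
[ 2.000e-03 -9.000e-03  2.816e+00]
```

Call:
move_arm(increments=[{"x": 0.02,"y": 0.02,"z": 0.7,"yaw": 0,"grip": 0},{"x": 0.02,"y": 0.02,"z": 1.4,"yaw": 0,"grip": 0},{"x": 0.02,"y": 0.02,"z": 2.1,"yaw": 0,"grip": 0},{"x": 0.02,"y": 0.02,"z": 2.6,"yaw": 0,"grip": 0},{"x": 0.02,"y": 0.02,"z": 2.82,"yaw": 0,"grip": 0},{"x": 0.02,"y": 0.02,"z": 2.82,"yaw": 0,"grip": 0},{"x": 0.02,"y": 0.02,"z": 2.82,"yaw": 0,"grip": 1},{"x": 0.02,"y": 0.02,"z": 2.82,"yaw": 0,"grip": 1},{"x": 0.02,"y": 0.02,"z": 2.82,"yaw": 0,"grip": 1},{"x": 0.02,"y": 0.02,"z": 2.82,"yaw": 0,"grip": 1},{"x": 0.02,"y": 0.02,"z": 2.82,"yaw": 0,"grip": 1},{"x": 0.02,"y": 0.02,"z": 2.82,"yaw": 0,"grip": 1}], newtons=40)

```text
time_s: 3.85
tcp_pos: [0.4691, -0.3317, 0.158]
tool_rot: [1.756, 2.604, 0.002]
contact_force: [-0.0, -0.6, -0.9]
gripper_width: 0.479
```

Run:
```python
from h import *
show(); print(.088*env.read_state()['gripper_width'])
```

```text
t 3.85 tcp [ 0.4691 -0.3317  0.158 ] xdir 112.0 ydir 22.0 zax [ 0.001  0.001 -1.   ] q [ 0.87  0.76 -0.59  1.77  0.58  0.78  0.38] F [-0.04 -0.65 -0.91] M [ 0.01 -0.14 -0.  ] w 0.479
0.04215333559813743
```

Call:
move_arm(increments=[{"x": 0,"y": 0,"z": 0,"yaw": 0,"grip": 1},{"x": 0,"y": 0,"z": 0,"yaw": 0,"grip": 1},{"x": 0,"y": 0,"z": 0,"yaw": 0,"grip": 1},{"x": 0,"y": 0,"z": 0,"yaw": 0,"grip": 1},{"x": 0,"y": 0,"z": 0,"yaw": 0,"grip": 1}])

```text
time_s: 4.35
tcp_pos: [0.469, -0.3317, 0.158]
tool_rot: [1.756, 2.604, 0.002]
contact_force: [0.0, 0.1, 0.7]
gripper_width: 0.294
```

Run:
```python
from h import *
show(); print(.088*env.read_state()['gripper_width'])
```

```text
t 4.35 tcp [ 0.469  -0.3317  0.158 ] xdir 112.01 ydir 22.0 zax [ 0.001  0.001 -1.   ] q [ 0.87  0.76 -0.59  1.77  0.58  0.78  0.38] F [0.01 0.12 0.7 ] M [ 0.03 -0.08 -0.  ] w 0.294
0.02585218985667061
```

Call:
move_arm(increments=[{"x": 0,"y": 0,"z": -0.1,"yaw": 0,"grip": 1},{"x": 0,"y": 0,"z": -0.5,"yaw": 0,"grip": 1},{"x": 0,"y": 0,"z": -0.9,"yaw": 0,"grip": 1},{"x": 0,"y": 0,"z": -1.4,"yaw": 0,"grip": 1},{"x": 0,"y": 0,"z": -2.0,"yaw": 0,"grip": 1},{"x": 0,"y": 0,"z": -2.6,"yaw": 0,"grip": 1},{"x": 0,"y": 0,"z": -3.2,"yaw": 0,"grip": 1},{"x": 0,"y": 0,"z": -3.8,"yaw": 0,"grip": 1},{"x": 0,"y": 0,"z": -4.0,"yaw": 0,"grip": 1},{"x": 0,"y": 0,"z": -4.0,"yaw": 0,"grip": 1}])

```text
time_s: 5.35
tcp_pos: [0.4693, -0.3319, 0.359]
tool_rot: [1.755, 2.602, 0.002]
contact_force: [-0.2, -0.9, -2.7]
gripper_width: 0.288
```

Run:
```python
from h import *
show(); im,d=read_camera('side'); cv2.imwrite('pics/s1.png',im[...,::-1]); np.savez('s1.npz',im=im,d=d)
print(proj(camera_params('side'),[[.469,-.3317,.358-.141],[.469,-.3317,.358]]))
a=im[100:340,240:400,::-1]; cv2.imwrite('pics/s1c.png',cv2.resize(a,None,fx=2.5,fy=2.5,interpolation=cv2.INTER_CUBIC))
```

```text
t 5.35 tcp [ 0.4693 -0.3319  0.359 ] xdir 112.0 ydir 22.0 zax [ 0.003 -0.001 -1.   ] q [ 0.95  0.55 -0.71  1.51  0.37  1.22  0.56] F [-0.23 -0.86 -2.71] M [-0.02 -0.1   0.01] w 0.288
[[305.86341578 261.7469897 ]
 [303.21403635 170.55842233]]
```

View pics/s1c.png

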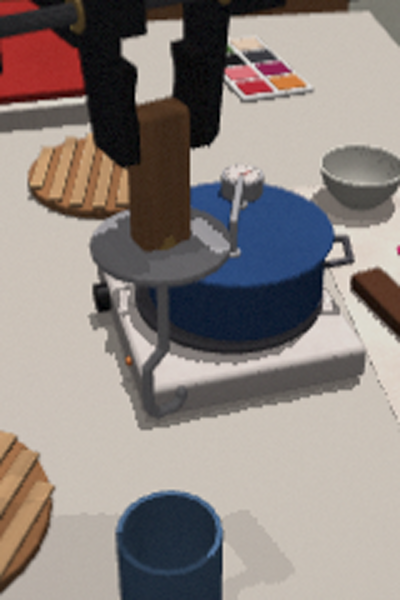

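Run:
```python
from h import *
pt=camera_params('top'); ps=camera_params('side')
Tt=np.load('top0.npz');S=np.load('side0.npz');S1=np.load('s1.npz')
P,uv=cloud(ps,S1['d'])
m=(np.hypot(P[:,0]-.469,P[:,1]+.333)<.045)&(P[:,2]>.116)&(P[:,2]<.126); Q=P[m]
h=cv2.convexHull((Q[:,:2]*1000).astype(np.float32))[:,0]; print('jar',len(Q),cv2.minEnclosingCircle(h),np.median(Q[:,2]))
for nm,p,Z in(('top',pt,Tt),('side',ps,S)):
    P,uv=cloud(p,Z['d'])
    m=(np.hypot(P[:,0]-.567,P[:,1])<.075)&(P[:,2]>.140)&(P[:,2]<.16); Q=P[m]
    c=Q.mean(0); ev=np.linalg.svd(Q-c)[2][0]; tt=(Q-c)@ev; print(nm,len(Q),'bar c',c.round(4),'dir',np.degrees(np.arctan2(ev[1],ev[0])).round(2),'ext',tt.min().round(4),tt.max().round(4),'mid',(c+ev*(tt.min()+tt.max())/2).round(4))
    m=(np.hypot(P[:,0]-.567,P[:,1])<.1)&(P[:,2]>.128)&(P[:,2]<.138); Q=P[m];Q=Q[Q[:,1]>.03]
    print(' dial',Q.mean(0).round(4),cv2.minEnclosingCircle((Q[:,:2]*1000).astype(np.float32)))
p=camera_params('wrist'); s,R=st(); C=-np.asarray(p['R']).T@p['t']; print('cam in tool',R.T@(C-s['tcp_pos']),R.T@np.asarray(p['R'])[2])
```

```text
jar 377 ((467.7978820800781, -335.1651306152344), 32.4144287109375) 0.11929864528017242
top 133 bar c [0.5687 0.0027 0.1452] dir -104.59 ext -0.0389 0.0389 mid [0.5687 0.0027 0.1452]
 dial [0.5854 0.066  0.1326] ((584.20556640625, 62.55949783325195), 23.11002540588379)
side 63 bar c [ 0.5665 -0.0042  0.1459] dir -104.62 ext -0.0416 0.035 mid [ 0.5674 -0.001   0.146 ]
 dial [0.5843 0.0613 0.133 ] ((584.6910400390625, 60.876312255859375), 26.597023010253906)
cam in tool [ 0.0840856   0.0007964  -0.16073889] [-0.3210409  -0.00223335  0.9470627 ]
```

Run:
```python
from h import *
show(); print(go([.5442,.0275,.33]))
```

```text
t 5.4 tcp [ 0.4684 -0.3317  0.3574] xdir 112.01 ydir 22.01 zax [ 0.001  0.001 -1.   ] q [ 0.95  0.55 -0.71  1.51  0.37  1.22  0.56] F [ 0.18 -0.58 -2.3 ] M [-0.07 -0.03 -0.06] w 0.287
[6.093 4.097 0.554]
```

Call:
move_arm(increments=[{"x": 0.3,"y": 0.2,"z": 0,"yaw": 0.3,"grip": 1},{"x": 0.9,"y": 0.6,"z": 0,"yaw": 0.9,"grip": 1},{"x": 1.6,"y": 1.1,"z": 0,"yaw": 1.6,"grip": 1},{"x": 2.3,"y": 1.55,"z": 0.1,"yaw": 2.3,"grip": 1},{"x": 3.0,"y": 2.0,"z": 0.2,"yaw": 3.0,"grip": 1},{"x": 3.7,"y": 2.5,"z": 0.3,"yaw": 3.7,"grip": 1},{"x": 4.4,"y": 2.95,"z": 0.4,"yaw": 4.4,"grip": 1},{"x": 5.1,"y": 3.4,"z": 0.5,"yaw": 5.1,"grip": 1},{"x": 5.7,"y": 3.8,"z": 0.55,"yaw": 5.7,"grip": 1},{"x": 6.0,"y": 4.0,"z": 0.55,"yaw": 6.0,"grip": 1},{"x": 6.1,"y": 4.1,"z": 0.55,"yaw": 6.1,"grip": 1},{"x": 6.1,"y": 4.1,"z": 0.55,"yaw": 6.1,"grip": 1}])

```text
time_s: 6.6
tcp_pos: [0.5437, 0.0281, 0.3288]
tool_rot: [-2.483, -1.923, 0.002]
contact_force: [0.3, 0.1, -1.9]
gripper_width: 0.295
```

```bash
cat >> h.py <<'E'
def snap(c,tag,crop=None,f=1):
    p=camera_params(c); im,d=read_camera(c); np.savez(f'{tag}.npz',im=im,d=d,**p)
    a=im[...,::-1]
    if crop: a=a[crop[1]:crop[3],crop[0]:crop[2]]
    cv2.imwrite(f'pics/{tag}.png',cv2.resize(a,None,fx=f,fy=f,interpolation=cv2.INTER_CUBIC)); return p,im,d
def load(tag):
    Z=np.load(tag+'.npz'); return {k:Z[k] for k in('R','t','vfov','cx','cy','k1')},Z['im'],Z['d']
E
python3 - <<'E'
from h import *
show(); snap('wrist','w2'); snap('side','s2',(230,80,430,260),3)
E
```

```text
t 6.6 tcp [0.5437 0.0281 0.3288] xdir 75.51 ydir -14.49 zax [-0.002  0.    -1.   ] q [ 0.21  0.5  -0.56  1.65  0.29  1.08 -0.69] F [ 0.35  0.11 -1.87] M [-0.06 -0.11 -0.03] w 0.295
```

View pics/w2.png

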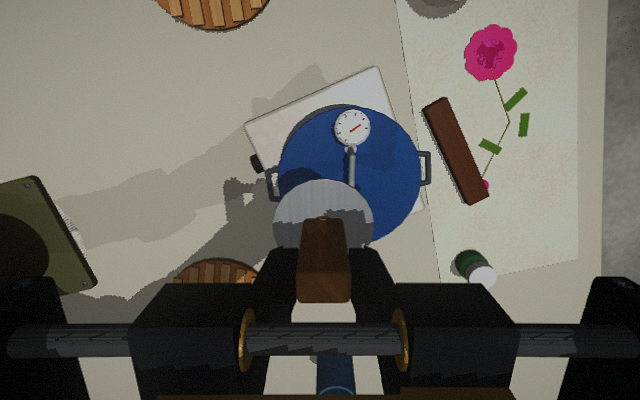

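View pics/s2.png

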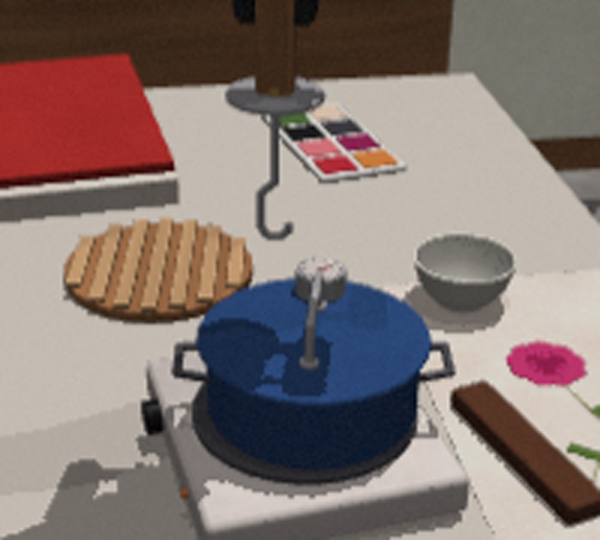

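Run:
```python
from h import *
p,im,d=load('w2'); P,uv=cloud(p,d)
m=(np.hypot(P[:,0]-.567,P[:,1])<.075)&(P[:,2]>.139)&(P[:,2]<.155)&(uv[:,1]<190)&(uv[:,1]>140); Q=P[m]
A=np.c_[np.ones(len(Q)),Q[:,1]]; c=np.linalg.lstsq(A,Q[:,0],rcond=None)[0]; print(len(Q),'x=%.4f+%.4f*y'%tuple(c),'ang',90-np.degrees(np.arctan(c[1])),np.percentile(Q[:,2],[50,90]),Q[:,1].min(),Q[:,1].max())
print('x at y=.0199',c[0]+c[1]*.0199)
m=(np.hypot(P[:,0]-.567,P[:,1])<.1)&(P[:,2]>.126)&(P[:,2]<.139)&(uv[:,1]<145);Q=P[m]; print('dial',Q.mean(0),cv2.minEnclosingCircle((Q[:,:2]*1000).astype(np.float32)))
m=(np.hypot(P[:,0]-.567,P[:,1])<.1)&(P[:,2]>.106)&(P[:,2]<.118);Q=P[m]; print('lid',np.median(Q[:,2]),np.percentile(Q[:,:2],[.3,99.7],axis=0))
# lid edge fit
R=np.hypot(Q[:,0]-.5687,Q[:,1]-.0025)
# lid-mask colour check skipped
h=cv2.convexHull((Q[:,:2]*1000).astype(np.float32))[:,0]; print(cv2.minEnclosingCircle(h))
# 2-view check of the bar's upper end (dial centre)
```

```text
208 x=0.5689+0.2417*y ang 76.41066037280892 [0.14606705 0.14723643] 0.004685939315089726 0.04128569091296903
x at y=.0199 0.5737229738282619
dial [0.5859771  0.06687431 0.13309098] ((585.918212890625, 66.28302764892578), 19.797271728515625)
lid 0.11315965691367644 [[ 0.48522429 -0.07911238]
 [ 0.65417887  0.08830705]]
((569.603515625, 2.2762629985809326), 88.03199768066406)
```

Run:
```python
from h import *
show(); print(go([.5466,.0268,.265]))
```

```text
t 6.7 tcp [0.5438 0.0259 0.3293] xdir 75.32 ydir -14.68 zax [-0.001 -0.001 -1.   ] q [ 0.21  0.5  -0.56  1.65  0.29  1.08 -0.69] F [-0.51 -0.17 -1.77] M [-0.05 -0.08  0.02] w 0.291
[0.033 0.052 1.286]
```

Call:
move_arm(increments=[{"x": 0.03,"y": 0.05,"z": 0.3,"yaw": 0,"grip": 1},{"x": 0.03,"y": 0.05,"z": 0.6,"yaw": 0,"grip": 1},{"x": 0.03,"y": 0.05,"z": 0.9,"yaw": 0,"grip": 1},{"x": 0.03,"y": 0.05,"z": 1.15,"yaw": 0,"grip": 1},{"x": 0.03,"y": 0.05,"z": 1.28,"yaw": 0,"grip": 1},{"x": 0.03,"y": 0.05,"z": 1.28,"yaw": 0,"grip": 1},{"x": 0.03,"y": 0.05,"z": 1.28,"yaw": 0,"grip": 1}])

```text
time_s: 7.4
tcp_pos: [0.5468, 0.0265, 0.2657]
tool_rot: [2.487, 1.919, -0.001]
contact_force: [0.6, -0.3, -2.1]
gripper_width: 0.29
```

Run:
```python
from h import *
show(); snap('side','s3',(270,100,390,220),5); show(); print(go([.5737,.0198,.265]))
```

```text
t 7.4 tcp [0.5468 0.0265 0.2657] xdir 75.3 ydir -14.7 zax [-0.001 -0.001 -1.   ] q [ 0.19  0.57 -0.53  1.74  0.35  0.93 -0.74] F [ 0.57 -0.27 -2.12] M [-0.05 -0.1   0.03] w 0.29
t 7.45 tcp [0.5469 0.0267 0.2659] xdir 75.3 ydir -14.7 zax [-0.    -0.001 -1.   ] q [ 0.19  0.57 -0.53  1.74  0.35  0.93 -0.74] F [ 1.31 -0.51 -1.52] M [-0.03 -0.05  0.02] w 0.29
[0.003 0.552 0.018]
```

View pics/s3.png

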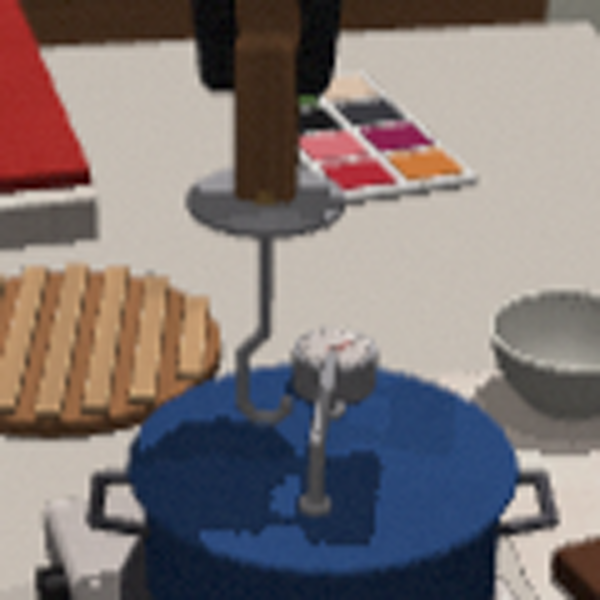

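Run:
```python
from h import *
p=camera_params('side'); f=lambda X:((proj(p,X)-[270,100])*5).round(0).tolist()
lx=np.array([.9673,-.2538,0]); h=np.array([.5469,.0267,.126])
print('under',f(h-[0,0,.006]),'liptop',f(h+.01*lx+[0,0,.0085]),'shanktop',f(h-.01*lx+[0,0,.036]))
m=np.array([.5692,.0024,.1435]); b=np.array([.25,.968,0])
print('bar ends',f(m-.036*b),f(m),f(m+.018*b),f(m+.036*b),'leg foot',f(m-.036*b-[0,0,.03]))
```

```text
under [[266.0, 416.0]] liptop [[288.0, 390.0]] shanktop [[244.0, 334.0]]
bar ends [[318.0, 438.0]] [[325.0, 395.0]] [[328.0, 374.0]] [[331.0, 355.0]] leg foot [[317.0, 496.0]]
```

Call:
move_arm(increments=[{"x": 0,"y": 0.1,"z": 0,"yaw": 0,"grip": 1},{"x": 0,"y": 0.2,"z": 0,"yaw": 0,"grip": 1},{"x": 0,"y": 0.3,"z": 0,"yaw": 0,"grip": 1},{"x": 0,"y": 0.4,"z": 0,"yaw": 0,"grip": 1},{"x": 0,"y": 0.48,"z": 0,"yaw": 0,"grip": 1},{"x": 0,"y": 0.54,"z": 0,"yaw": 0,"grip": 1},{"x": 0,"y": 0.54,"z": 0,"yaw": 0,"grip": 1},{"x": 0,"y": 0.54,"z": 0,"yaw": 0,"grip": 1}])

```text
time_s: 8.25
tcp_pos: [0.5729, 0.0199, 0.2658]
tool_rot: [2.487, 1.919, -0.001]
contact_force: [0.3, 0.4, -1.6]
gripper_width: 0.288
```

Run:
```python
from h import *
show(); snap('side','s4',(290,130,370,210),7); show()
```

```text
t 8.25 tcp [0.5729 0.0199 0.2658] xdir 75.31 ydir -14.69 zax [-0.    -0.001 -1.   ] q [ 0.19  0.61 -0.52  1.66  0.35  0.97 -0.71] F [ 0.27  0.41 -1.55] M [-0.01 -0.04  0.01] w 0.288
t 8.3 tcp [0.5729 0.0199 0.2659] xdir 75.32 ydir -14.68 zax [-0.    -0.001 -1.   ] q [ 0.19  0.61 -0.52  1.66  0.35  0.97 -0.71] F [-0.56  0.11 -1.51] M [-0.08 -0.06 -0.06] w 0.293
```

View pics/s4.png

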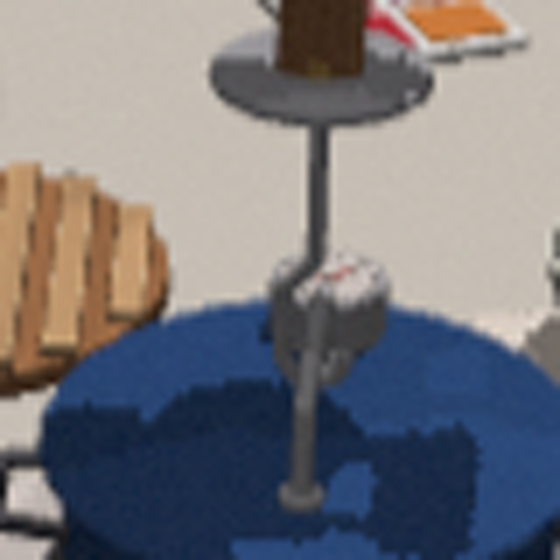

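Call:
move_arm(increments=[{"x": 0,"y": 0,"z": -0.08,"yaw": 0,"grip": 1},{"x": 0,"y": 0,"z": -0.16,"yaw": 0,"grip": 1},{"x": 0,"y": 0,"z": -0.22,"yaw": 0,"grip": 1},{"x": 0,"y": 0,"z": -0.26,"yaw": 0,"grip": 1},{"x": 0,"y": 0,"z": -0.28,"yaw": 0,"grip": 1},{"x": 0,"y": 0,"z": -0.3,"yaw": 0,"grip": 1},{"x": 0,"y": 0,"z": -0.32,"yaw": 0,"grip": 1},{"x": 0,"y": 0,"z": -0.34,"yaw": 0,"grip": 1},{"x": 0,"y": 0,"z": -0.36,"yaw": 0,"grip": 1},{"x": 0,"y": 0,"z": -0.36,"yaw": 0,"grip": 1}])

```text
time_s: 9.3
tcp_pos: [0.5727, 0.0199, 0.2837]
tool_rot: [2.487, 1.919, -0.002]
contact_force: [-0.1, -0.5, -6.4]
gripper_width: 0.292
```

```bash
cat >> h.py <<'E'
def lidplane(p,d,verbose=True):
    """fit plane of lid's top flange; return tilt along bar dir / across (deg)"""
    P,uv=cloud(p,d); b=np.array([.25,.968]); a=np.array([.968,-.25]); c=np.array([.5692,.0024])
    q=P[:,:2]-c; s=q@b; t=q@a
    m=(np.hypot(s,t)<.082)&(P[:,2]>.09)&(P[:,2]<.20)&(np.hypot(s-.066,t)>.024)&(abs(t)>.016)
    S,T_,Z=s[m],t[m],P[m,2]
    k=np.ones(len(S),bool)
    # robust
    A=np.c_[np.ones(len(S)),S,T_]
    best=None; rng=np.random.default_rng(0)
    for _ in range(300):
        i=rng.choice(len(S),3,replace=False)
        try: x=np.linalg.solve(A[i],Z[i])
        except Exception: continue
        if abs(x[1])>.35 or abs(x[2])>.35: continue
        n=(abs(A@x-Z)<.002).sum()
        if best is None or n>best[0]: best=(n,x)
    x=best[1]
    for _ in range(5):
        k=abs(A@x-Z)<.003; x=np.linalg.lstsq(A[k],Z[k],rcond=None)[0]
    if verbose: print('lid plane z0 %.4f tilt along bar(+ = dial side up) %.2f across %.2f n %d'%(x[0],np.degrees(np.arctan(x[1])),np.degrees(np.arctan(x[2])),k.sum()))
    return x
E
python3 - <<'E'
from h import *
show(); p,im,d=snap('side','s5',(290,130,370,210),7); show()
p0,_,d0=load('side0') if 0 else (p,None,np.load('side0.npz')['d']); lidplane(p,d0)
lidplane(p,load('s4')[2]); lidplane(p,d)
p,im,d=snap('wrist','w5'); lidplane(p,d); lidplane(*[load('w2')[i] for i in (0,2)])
show()
E
```

```text
t 9.3 tcp [0.5727 0.0199 0.2837] xdir 75.32 ydir -14.68 zax [-0.001 -0.001 -1.   ] q [ 0.2   0.59 -0.53  1.64  0.34  1.01 -0.7 ] F [-0.06 -0.49 -6.37] M [-0.03 -0.08 -0.02] w 0.292
t 9.35 tcp [0.5728 0.0199 0.2837] xdir 75.32 ydir -14.68 zax [-0.001 -0.001 -1.   ] q [ 0.2   0.59 -0.53  1.64  0.34  1.01 -0.7 ] F [ 0.31  0.81 -6.44] M [-0.02 -0.11 -0.01] w 0.292
lid plane z0 0.1134 tilt along bar(+ = dial side up) -0.07 across -0.07 n 1650
lid plane z0 0.1134 tilt along bar(+ = dial side up) -0.04 across -0.10 n 1646
lid plane z0 0.1161 tilt along bar(+ = dial side up) 1.85 across -0.26 n 1734
lid plane z0 0.1159 tilt along bar(+ = dial side up) 1.85 across -0.23 n 8430
lid plane z0 0.1132 tilt along bar(+ = dial side up) -0.04 across -0.10 n 7312
t 9.4 tcp [0.5728 0.0199 0.2837] xdir 75.32 ydir -14.68 zax [-0.001 -0.001 -1.   ] q [ 0.2   0.59 -0.53  1.64  0.34  1.01 -0.7 ] F [ 0.2  -0.52 -5.62] M [-0.09 -0.1   0.02] w 0.291
```

View pics/s5.png

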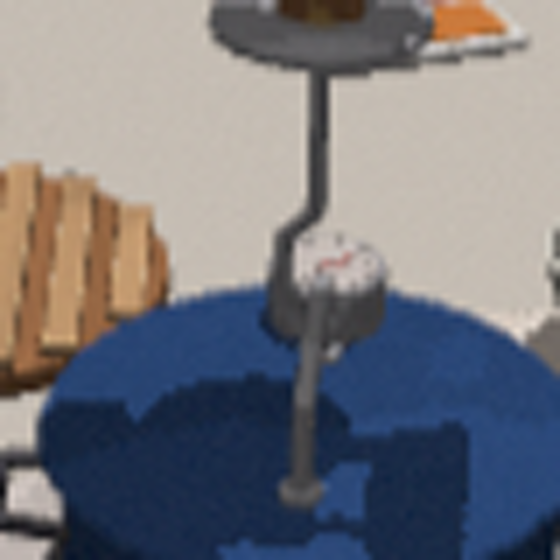

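Call:
move_arm(increments=[{"x": 0,"y": 0,"z": 0.03,"yaw": 0,"grip": 1},{"x": 0,"y": 0,"z": 0.06,"yaw": 0,"grip": 1},{"x": 0,"y": 0,"z": 0.1,"yaw": 0,"grip": 1},{"x": 0,"y": 0,"z": 0.15,"yaw": 0,"grip": 1},{"x": -0.06,"y": 0,"z": 0.15,"yaw": 0,"grip": 1},{"x": -0.12,"y": 0,"z": 0.15,"yaw": 0,"grip": 1},{"x": -0.12,"y": 0,"z": 0.1,"yaw": 0,"grip": 1},{"x": -0.12,"y": 0,"z": 0.07,"yaw": 0,"grip": 1},{"x": -0.12,"y": 0,"z": 0.04,"yaw": 0,"grip": 1},{"x": -0.12,"y": 0,"z": 0.02,"yaw": 0,"grip": 1},{"x": -0.12,"y": 0,"z": 0,"yaw": 0,"grip": 1},{"x": -0.12,"y": 0,"z": 0,"yaw": 0,"grip": 1}])

```text
time_s: 10.6
tcp_pos: [0.5711, 0.0141, 0.2836]
tool_rot: [-2.487, -1.919, 0.002]
contact_force: [0.0, -0.1, -6.4]
gripper_width: 0.292
```

```bash
cat >> h.py <<'E'
def chk(tag):
    for c in ('side','wrist'):
        p,im,d=snap(c,c[0]+tag); print(c,end=' '); lidplane(p,d); print('  F',env.read_state()['contact_force'].round(2))
    show()
E
python3 - <<'E'
from h import *
chk('6')
E
```

```text
side lid plane z0 0.1168 tilt along bar(+ = dial side up) -2.56 across 0.25 n 1533
  F [ 0.65 -1.39 -5.81]
wrist lid plane z0 0.1167 tilt along bar(+ = dial side up) -2.52 across 0.02 n 9131
  F [-0.46  0.12 -6.3 ]
t 10.7 tcp [0.5711 0.0141 0.2836] xdir 75.32 ydir -14.68 zax [-0.001 -0.001 -1.   ] q [ 0.21  0.59 -0.53  1.64  0.34  1.01 -0.69] F [-0.46  0.12 -6.3 ] M [ 0.02 -0.15 -0.  ] w 0.29
```

Call:
move_arm(increments=[{"x": 0,"y": 0,"z": 0.03,"yaw": 0,"grip": 1},{"x": 0,"y": 0,"z": 0.06,"yaw": 0,"grip": 1},{"x": 0,"y": 0,"z": 0.1,"yaw": 0,"grip": 1},{"x": 0,"y": 0,"z": 0.15,"yaw": 0,"grip": 1},{"x": 0.055,"y": 0,"z": 0.15,"yaw": 0,"grip": 1},{"x": 0.055,"y": 0,"z": 0.12,"yaw": 0,"grip": 1},{"x": 0.055,"y": 0,"z": 0.09,"yaw": 0,"grip": 1},{"x": 0.055,"y": 0,"z": 0.06,"yaw": 0,"grip": 1},{"x": 0.055,"y": 0,"z": 0.04,"yaw": 0,"grip": 1},{"x": 0.055,"y": 0,"z": 0.02,"yaw": 0,"grip": 1},{"x": 0.055,"y": 0,"z": 0,"yaw": 0,"grip": 1},{"x": 0.055,"y": 0,"z": 0,"yaw": 0,"grip": 1}])

```text
time_s: 11.9
tcp_pos: [0.5715, 0.0166, 0.2833]
tool_rot: [-2.487, -1.919, 0.003]
contact_force: [0.0, 0.6, -6.6]
gripper_width: 0.291
```

Run:
```python
from h import *
chk('7')
```

```text
side lid plane z0 0.1162 tilt along bar(+ = dial side up) 0.23 across 0.98 n 1676
  F [ 0.07  0.45 -5.85]
wrist lid plane z0 0.1160 tilt along bar(+ = dial side up) 0.21 across 0.92 n 8810
  F [-0.15 -0.02 -6.36]
t 12.0 tcp [0.5715 0.0166 0.2833] xdir 75.32 ydir -14.68 zax [-0.002 -0.001 -1.   ] q [ 0.2   0.59 -0.53  1.64  0.34  1.01 -0.69] F [-0.15 -0.02 -6.36] M [-0.05 -0.11  0.04] w 0.291
```

Call:
move_arm(increments=[{"x": 0,"y": 0,"z": -0.03,"yaw": 0,"grip": 1},{"x": 0,"y": 0,"z": -0.06,"yaw": 0,"grip": 1},{"x": 0,"y": 0,"z": -0.09,"yaw": 0,"grip": 1},{"x": 0,"y": 0,"z": -0.12,"yaw": 0,"grip": 1},{"x": 0,"y": 0,"z": -0.15,"yaw": 0,"grip": 1},{"x": 0,"y": 0,"z": -0.18,"yaw": 0,"grip": 1},{"x": 0,"y": 0,"z": -0.2,"yaw": 0,"grip": 1},{"x": 0,"y": 0,"z": -0.2,"yaw": 0,"grip": 1},{"x": 0,"y": 0,"z": -0.2,"yaw": 0,"grip": 1}])

```text
time_s: 12.9
tcp_pos: [0.5715, 0.0167, 0.2933]
tool_rot: [-2.487, -1.919, 0.003]
contact_force: [-0.4, -0.2, -7.0]
gripper_width: 0.292
```

Run:
```python
from h import *
chk('8'); chk('8b')
```

```text
side lid plane z0 0.1262 tilt along bar(+ = dial side up) -0.21 across 0.02 n 1640
  F [-0.46  0.82 -6.07]
wrist lid plane z0 0.1260 tilt along bar(+ = dial side up) -0.21 across -0.01 n 8827
  F [-0.58 -0.04 -6.33]
t 13.0 tcp [0.5715 0.0166 0.2933] xdir 75.32 ydir -14.68 zax [-0.002 -0.001 -1.   ] q [ 0.21  0.58 -0.54  1.63  0.33  1.03 -0.69] F [-0.58 -0.04 -6.33] M [-0.02 -0.01 -0.01] w 0.287
side lid plane z0 0.1261 tilt along bar(+ = dial side up) -0.16 across -0.00 n 1635
  F [ 1.11  0.15 -6.39]
wrist lid plane z0 0.1259 tilt along bar(+ = dial side up) -0.18 across 0.01 n 8821
  F [-0.21  0.59 -6.68]
t 13.1 tcp [0.5715 0.0166 0.2933] xdir 75.32 ydir -14.68 zax [-0.002 -0.001 -1.   ] q [ 0.21  0.58 -0.54  1.63  0.33  1.03 -0.69] F [-0.21  0.59 -6.68] M [-0.06 -0.07 -0.03] w 0.29
```

Call:
move_arm(increments=[{"x": 0,"y": 0,"z": -0.02,"yaw": 0,"grip": 1},{"x": 0,"y": 0,"z": -0.06,"yaw": 0,"grip": 1},{"x": 0,"y": 0,"z": -0.12,"yaw": 0,"grip": 1},{"x": 0,"y": 0,"z": -0.22,"yaw": 0,"grip": 1},{"x": 0,"y": 0,"z": -0.34,"yaw": 0,"grip": 1},{"x": 0,"y": 0,"z": -0.46,"yaw": 0,"grip": 1},{"x": 0,"y": 0,"z": -0.58,"yaw": 0,"grip": 1},{"x": 0,"y": 0,"z": -0.7,"yaw": 0,"grip": 1},{"x": 0,"y": 0,"z": -0.8,"yaw": 0,"grip": 1},{"x": 0,"y": 0,"z": -0.87,"yaw": 0,"grip": 1},{"x": 0,"y": 0,"z": -0.9,"yaw": 0,"grip": 1},{"x": 0,"y": 0,"z": -0.9,"yaw": 0,"grip": 1}])

```text
time_s: 14.3
tcp_pos: [0.5716, 0.0167, 0.3384]
tool_rot: [-2.487, -1.919, 0.003]
contact_force: [0.4, 0.2, -6.0]
gripper_width: 0.293
```

Run:
```python
from h import *
chk('9')
# lid centre hangs where? target: lid centre over trivet
s,R=st(); b=np.array([.25,.968])
print(go([.467+.5715-.5692,.3125+.0166-.0024,s['tcp_pos'][2]]))
```

```text
side lid plane z0 0.1713 tilt along bar(+ = dial side up) -0.31 across -0.32 n 1611
  F [ 0.12  0.23 -6.76]
wrist lid plane z0 0.1709 tilt along bar(+ = dial side up) -0.32 across -0.34 n 8829
  F [-0.31 -0.25 -5.36]
t 14.4 tcp [0.5714 0.0166 0.338 ] xdir 75.32 ydir -14.68 zax [-0.003 -0.001 -1.   ] q [ 0.21  0.54 -0.55  1.55  0.3   1.14 -0.66] F [-0.31 -0.25 -5.36] M [-0.01 -0.07 -0.05] w 0.289
[ 5.482 -3.547 -0.   ]
```

Call:
move_arm(increments=[{"x": 0.04,"y": -0.026,"z": 0,"yaw": 0,"grip": 1},{"x": 0.12,"y": -0.076,"z": 0,"yaw": 0,"grip": 1},{"x": 0.23,"y": -0.152,"z": 0,"yaw": 0,"grip": 1},{"x": 0.39,"y": -0.253,"z": 0,"yaw": 0,"grip": 1},{"x": 0.59,"y": -0.38,"z": 0,"yaw": 0,"grip": 1},{"x": 0.78,"y": -0.507,"z": 0,"yaw": 0,"grip": 1},{"x": 0.98,"y": -0.634,"z": 0,"yaw": 0,"grip": 1},{"x": 1.14,"y": -0.735,"z": 0,"yaw": 0,"grip": 1},{"x": 1.25,"y": -0.811,"z": 0,"yaw": 0,"grip": 1},{"x": 1.33,"y": -0.861,"z": 0,"yaw": 0,"grip": 1},{"x": 1.37,"y": -0.887,"z": 0,"yaw": 0,"grip": 1},{"x": 1.37,"y": -0.887,"z": 0,"yaw": 0,"grip": 1}])

```text
time_s: 15.6
tcp_pos: [0.5459, 0.0942, 0.338]
tool_rot: [-2.486, -1.919, 0.004]
contact_force: [0.1, 0.0, -6.3]
gripper_width: 0.288
```

```bash
cat >> h.py <<'E'
def lidplane2(p,d,lidc,zr=(.09,.25)):
    P,uv=cloud(p,d); b=np.array([.25,.968]); a=np.array([.968,-.25]); c=np.asarray(lidc)
    q=P[:,:2]-c; s=q@b; t=q@a
    m=(np.hypot(s,t)<.078)&(P[:,2]>zr[0])&(P[:,2]<zr[1])&(np.hypot(s-.066,t)>.024)&(abs(t)>.016)
    S,T_,Z=s[m],t[m],P[m,2]; A=np.c_[np.ones(len(S)),S,T_]; x=np.array([np.median(Z),0,0])
    for _ in range(20):
        k=abs(A@x-Z)<(.012 if _<8 else .003); x=np.linalg.lstsq(A[k],Z[k],rcond=None)[0]
    print('z0 %.4f along %.2f across %.2f n %d/%d'%(x[0],np.degrees(np.arctan(x[1])),np.degrees(np.arctan(x[2])),k.sum(),len(k)))
def chk2(tag,zr=(.09,.25)):
    s,_=st(); lc=s['tcp_pos'][:2]-[.0023,.0142]
    for c in ('side','wrist'):
        p,im,d=snap(c,c[0]+tag); print(c,end=' '); lidplane2(p,d,lc,zr)
    show()
E
python3 - <<'E'
from h import *
chk2('10')
E
```

```text
side z0 0.1707 along 0.51 across -0.82 n 1182/1590
wrist z0 0.1706 along 0.22 across -0.68 n 7681/7681
t 15.7 tcp [0.5461 0.0935 0.3379] xdir 75.28 ydir -14.72 zax [-0.002 -0.001 -1.   ] q [ 0.09  0.51 -0.56  1.61  0.29  1.11 -0.8 ] F [ 0.14 -0.2  -6.26] M [-0.02 -0.05  0.  ] w 0.288
```

Small swing, well under the limit; continue.

Call:
move_arm(increments=[{"x": 0.04,"y": -0.026,"z": 0,"yaw": 0,"grip": 1},{"x": 0.12,"y": -0.076,"z": 0,"yaw": 0,"grip": 1},{"x": 0.23,"y": -0.152,"z": 0,"yaw": 0,"grip": 1},{"x": 0.39,"y": -0.253,"z": 0,"yaw": 0,"grip": 1},{"x": 0.59,"y": -0.38,"z": 0,"yaw": 0,"grip": 1},{"x": 0.78,"y": -0.507,"z": 0,"yaw": 0,"grip": 1},{"x": 0.98,"y": -0.634,"z": 0,"yaw": 0,"grip": 1},{"x": 1.14,"y": -0.735,"z": 0,"yaw": 0,"grip": 1},{"x": 1.25,"y": -0.811,"z": 0,"yaw": 0,"grip": 1},{"x": 1.33,"y": -0.861,"z": 0,"yaw": 0,"grip": 1},{"x": 1.37,"y": -0.887,"z": 0,"yaw": 0,"grip": 1},{"x": 1.37,"y": -0.887,"z": 0,"yaw": 0,"grip": 1}])

```text
time_s: 16.9
tcp_pos: [0.5206, 0.1711, 0.3379]
tool_rot: [-2.488, -1.918, 0.005]
contact_force: [0.0, 0.9, -6.2]
gripper_width: 0.292
```

Call:
move_arm(increments=[{"x": 0.04,"y": -0.026,"z": 0,"yaw": 0,"grip": 1},{"x": 0.12,"y": -0.076,"z": 0,"yaw": 0,"grip": 1},{"x": 0.23,"y": -0.152,"z": 0,"yaw": 0,"grip": 1},{"x": 0.39,"y": -0.253,"z": 0,"yaw": 0,"grip": 1},{"x": 0.59,"y": -0.38,"z": 0,"yaw": 0,"grip": 1},{"x": 0.78,"y": -0.507,"z": 0,"yaw": 0,"grip": 1},{"x": 0.98,"y": -0.634,"z": 0,"yaw": 0,"grip": 1},{"x": 1.14,"y": -0.735,"z": 0,"yaw": 0,"grip": 1},{"x": 1.25,"y": -0.811,"z": 0,"yaw": 0,"grip": 1},{"x": 1.33,"y": -0.861,"z": 0,"yaw": 0,"grip": 1},{"x": 1.37,"y": -0.887,"z": 0,"yaw": 0,"grip": 1},{"x": 1.37,"y": -0.887,"z": 0,"yaw": 0,"grip": 1}])

```text
time_s: 18.1
tcp_pos: [0.4951, 0.2487, 0.3378]
tool_rot: [-2.488, -1.918, 0.004]
contact_force: [0.3, -0.5, -6.0]
gripper_width: 0.291
```

Run:
```python
from h import *
chk2('11'); print(go([.467+.0022,.313+.0142,.338]))
```

```text
side z0 0.1707 along 0.53 across -0.86 n 799/799
wrist z0 0.1704 along 0.21 across -0.64 n 7691/7691
t 18.2 tcp [0.4954 0.248  0.3377] xdir 75.23 ydir -14.77 zax [-0.002 -0.002 -1.   ] q [-0.21  0.51 -0.56  1.6   0.3   1.12 -1.1 ] F [ 0.06 -0.18 -6.69] M [-0.02 -0.1  -0.01] w 0.289
[ 1.398 -0.91  -0.007]
```

View pics/w11.png

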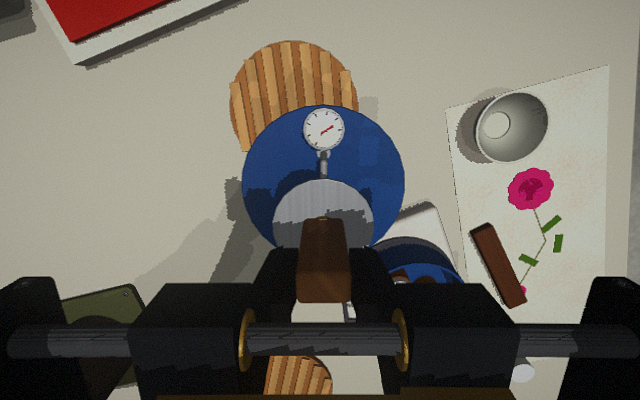

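Call:
move_arm(increments=[{"x": 0.04,"y": -0.026,"z": 0,"yaw": 0,"grip": 1},{"x": 0.12,"y": -0.078,"z": 0,"yaw": 0,"grip": 1},{"x": 0.24,"y": -0.156,"z": 0,"yaw": 0,"grip": 1},{"x": 0.4,"y": -0.26,"z": 0,"yaw": 0,"grip": 1},{"x": 0.6,"y": -0.39,"z": 0,"yaw": 0,"grip": 1},{"x": 0.8,"y": -0.52,"z": 0,"yaw": 0,"grip": 1},{"x": 1.0,"y": -0.65,"z": 0,"yaw": 0,"grip": 1},{"x": 1.16,"y": -0.75,"z": 0,"yaw": 0,"grip": 1},{"x": 1.28,"y": -0.83,"z": 0,"yaw": 0,"grip": 1},{"x": 1.36,"y": -0.88,"z": 0,"yaw": 0,"grip": 1},{"x": 1.4,"y": -0.91,"z": 0,"yaw": 0,"grip": 1},{"x": 1.4,"y": -0.91,"z": 0,"yaw": 0,"grip": 1}])

```text
time_s: 19.4
tcp_pos: [0.4691, 0.3274, 0.3376]
tool_rot: [2.488, 1.917, -0.005]
contact_force: [0.2, 0.6, -6.1]
gripper_width: 0.289
```

Run:
```python
from h import *
chk2('12'); snap('top','t12')
p,im,d=load('w12'); P,uv=cloud(p,d); s,_=st(); c=s['tcp_pos'][:2]-[.0022,.0142]
Q=P[(np.hypot(P[:,0]-c[0],P[:,1]-c[1])<.1)&(P[:,2]>.16)&(P[:,2]<.18)]; h=cv2.convexHull((Q[:,:2]*1000).astype(np.float32))[:,0]; print('lid',c,cv2.minEnclosingCircle(h))
Q=P[(np.hypot(P[:,0]-.467,P[:,1]-.313)<.11)&(P[:,2]>.010)&(P[:,2]<.026)];h=cv2.convexHull((Q[:,:2]*1000).astype(np.float32))[:,0]; print('triv',len(Q),circ(h[h[:,1]>330]),Q.max(0),Q.min(0))
```

```text
side z0 0.1706 along 0.55 across -0.92 n 666/669
wrist z0 0.1702 along 0.23 across -0.67 n 7680/7680
t 19.5 tcp [0.4695 0.3267 0.3376] xdir 75.18 ydir -14.82 zax [-0.002 -0.003 -1.   ] q [-0.36  0.54 -0.56  1.55  0.3   1.14 -1.24] F [ 0.56  0.42 -6.48] M [-0.03 -0.11  0.02] w 0.294
lid [0.46734459 0.31244271] ((464.84027099609375, 312.5602111816406), 88.0960922241211)
triv 804 (array([466.70164514, 309.33843418]), np.float64(98.18772398777459)) [0.55857684 0.40748557 0.02070298] [0.41119428 0.34212905 0.01001243]
```

View pics/s12.png

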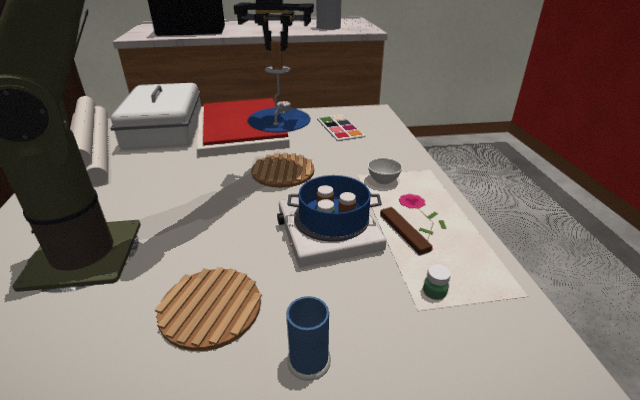

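View pics/w12.png

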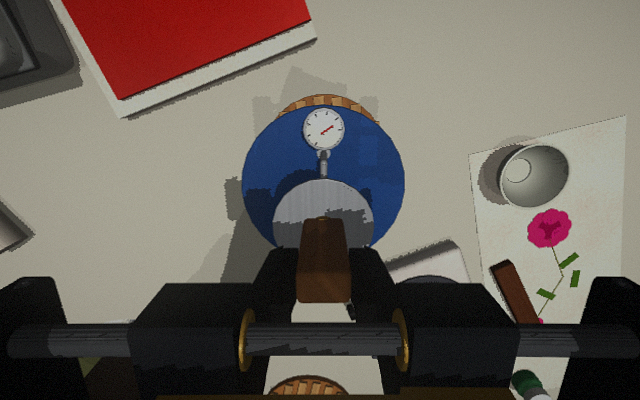

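Call:
move_arm(increments=[{"x": 0.02,"y": 0.02,"z": 0.06,"yaw": 0,"grip": 1},{"x": 0.02,"y": 0.02,"z": 0.2,"yaw": 0,"grip": 1},{"x": 0.02,"y": 0.02,"z": 0.4,"yaw": 0,"grip": 1},{"x": 0.02,"y": 0.02,"z": 0.7,"yaw": 0,"grip": 1},{"x": 0.02,"y": 0.02,"z": 1.0,"yaw": 0,"grip": 1},{"x": 0.02,"y": 0.02,"z": 1.3,"yaw": 0,"grip": 1},{"x": 0.02,"y": 0.02,"z": 1.6,"yaw": 0,"grip": 1},{"x": 0.02,"y": 0.02,"z": 1.9,"yaw": 0,"grip": 1},{"x": 0.02,"y": 0.02,"z": 2.15,"yaw": 0,"grip": 1},{"x": 0.02,"y": 0.02,"z": 2.35,"yaw": 0,"grip": 1},{"x": 0.02,"y": 0.02,"z": 2.45,"yaw": 0,"grip": 1},{"x": 0.02,"y": 0.02,"z": 2.5,"yaw": 0,"grip": 1}])

```text
time_s: 20.75
tcp_pos: [0.4704, 0.327, 0.2121]
tool_rot: [2.489, 1.916, -0.006]
contact_force: [0.1, -0.5, -6.1]
gripper_width: 0.293
```

Run:
```python
from h import *
chk2('13',(.035,.07))
```

```text
side z0 0.0451 along -0.52 across -0.12 n 697/702
wrist z0 0.0449 along -0.41 across 0.02 n 7659/7659
t 20.85 tcp [0.4706 0.3272 0.2126] xdir 75.18 ydir -14.82 zax [-0.002 -0.003 -1.   ] q [-0.39  0.67 -0.5   1.73  0.41  0.86 -1.34] F [-1.04 -0.1  -6.04] M [-0.05 -0.06  0.01] w 0.288
```

Call:
move_arm(increments=[{"x": 0,"y": 0,"z": 0.06,"yaw": 0,"grip": 1},{"x": 0,"y": 0,"z": 0.12,"yaw": 0,"grip": 1},{"x": 0,"y": 0,"z": 0.18,"yaw": 0,"grip": 1},{"x": 0,"y": 0,"z": 0.23,"yaw": 0,"grip": 1},{"x": 0,"y": 0,"z": 0.26,"yaw": 0,"grip": 1},{"x": 0,"y": 0,"z": 0.28,"yaw": 0,"grip": 1},{"x": 0,"y": 0,"z": 0.3,"yaw": 0,"grip": 1},{"x": 0,"y": 0,"z": 0.32,"yaw": 0,"grip": 1},{"x": 0,"y": 0,"z": 0.34,"yaw": 0,"grip": 1},{"x": 0,"y": 0,"z": 0.36,"yaw": 0,"grip": 1},{"x": 0,"y": 0,"z": 0.38,"yaw": 0,"grip": 1},{"x": 0,"y": 0,"z": 0.38,"yaw": 0,"grip": 1}])

```text
time_s: 22.05
tcp_pos: [0.4707, 0.3274, 0.1939]
tool_rot: [2.489, 1.916, -0.004]
contact_force: [0.2, 0.5, -1.6]
gripper_width: 0.294
```

Run:
```python
from h import *
chk2('14',(.015,.06))
```

```text
side z0 0.0294 along -0.06 across -0.21 n 709/721
wrist z0 0.0292 along -0.03 across -0.09 n 7756/7756
t 22.15 tcp [0.4707 0.3273 0.1938] xdir 75.17 ydir -14.83 zax [-0.002 -0.002 -1.   ] q [-0.4   0.69 -0.49  1.75  0.43  0.81 -1.35] F [-0.62 -0.29 -1.32] M [ 0.01 -0.04 -0.04] w 0.295
```

Call:
move_arm(increments=[{"x": 0,"y": 0,"z": 0.06,"yaw": 0,"grip": 1},{"x": 0,"y": 0,"z": 0.12,"yaw": 0,"grip": 1},{"x": 0,"y": 0,"z": 0.18,"yaw": 0,"grip": 1},{"x": 0,"y": 0,"z": 0.23,"yaw": 0,"grip": 1},{"x": 0,"y": 0,"z": 0.23,"yaw": 0,"grip": 1}])

```text
time_s: 22.65
tcp_pos: [0.4704, 0.327, 0.1818]
tool_rot: [2.489, 1.916, -0.006]
contact_force: [-0.5, -0.3, -2.0]
gripper_width: 0.292
```

Run:
```python
from h import *
chk2('15',(.015,.06)); snap('side','s15c',(240,100,320,180),7)
```

```text
side z0 0.0295 along 0.10 across -0.13 n 714/721
wrist z0 0.0292 along -0.02 across -0.10 n 8243/8244
t 22.75 tcp [0.4706 0.3272 0.1822] xdir 75.18 ydir -14.82 zax [-0.002 -0.002 -1.   ] q [-0.41  0.71 -0.48  1.76  0.44  0.79 -1.36] F [ 0.16 -0.17 -1.24] M [-0.08 -0.03 -0.01] w 0.29
```

View pics/s15c.png

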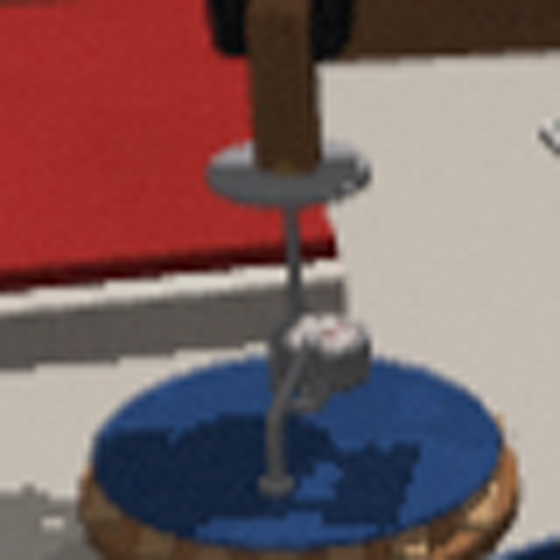

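Lid sits flat on the trivet (crop centre ~(295,450)); the hook is low under the bar. Back out sideways (‑y tool), then up.

Call:
move_arm(increments=[{"x": 0,"y": -0.06,"z": 0,"yaw": 0,"grip": 1},{"x": 0,"y": -0.14,"z": 0,"yaw": 0,"grip": 1},{"x": 0,"y": -0.24,"z": 0,"yaw": 0,"grip": 1},{"x": 0,"y": -0.34,"z": 0,"yaw": 0,"grip": 1},{"x": 0,"y": -0.46,"z": 0,"yaw": 0,"grip": 1},{"x": 0,"y": -0.58,"z": 0,"yaw": 0,"grip": 1},{"x": 0,"y": -0.66,"z": 0,"yaw": 0,"grip": 1},{"x": 0,"y": -0.66,"z": 0,"yaw": 0,"grip": 1}])

```text
time_s: 23.6
tcp_pos: [0.4379, 0.3361, 0.1824]
tool_rot: [2.488, 1.918, -0.005]
contact_force: [-0.9, -0.5, -1.7]
gripper_width: 0.291
```

Run:
```python
from h import *
show(); p,im,d=snap('side','s16',(240,100,320,180),7)
```

```text
t 23.6 tcp [0.4379 0.3361 0.1824] xdir 75.25 ydir -14.75 zax [-0.002 -0.002 -1.   ] q [-0.45  0.68 -0.48  1.82  0.44  0.75 -1.42] F [-0.92 -0.54 -1.72] M [-0.02 -0.12  0.03] w 0.291
```

View pics/s16.png

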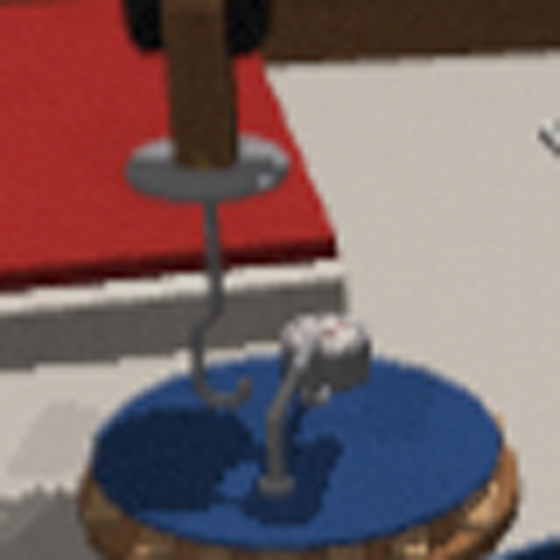

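Call:
move_arm(increments=[{"x": 0,"y": 0,"z": -0.3,"yaw": 0,"grip": 1},{"x": 0,"y": 0,"z": -0.8,"yaw": 0,"grip": 1},{"x": 0,"y": 0,"z": -1.4,"yaw": 0,"grip": 1},{"x": 0,"y": 0,"z": -2.0,"yaw": 0,"grip": 1},{"x": 0,"y": 0,"z": -2.6,"yaw": 0,"grip": 1},{"x": 0,"y": 0,"z": -3.1,"yaw": 0,"grip": 1},{"x": 0,"y": 0,"z": -3.4,"yaw": 0,"grip": 1},{"x": 0,"y": 0,"z": -3.4,"yaw": 0,"grip": 1}])

```text
time_s: 24.45
tcp_pos: [0.4398, 0.3372, 0.3546]
tool_rot: [2.489, 1.916, 0.004]
contact_force: [0.4, 0.3, -2.0]
gripper_width: 0.289
```

Run:
```python
from h import *
show(); print(go([.469,-.332,.355])); p,im,d=snap('top','t17'); 
P,uv=cloud(p,d)
Q=P[(np.hypot(P[:,0]-.467,P[:,1]+.332)<.045)&(P[:,2]>.113)&(P[:,2]<.127)]; h=cv2.convexHull((Q[:,:2]*1000).astype(np.float32))[:,0]; print('jar',len(Q),cv2.minEnclosingCircle(h))
```

```text
t 24.45 tcp [0.4398 0.3372 0.3546] xdir 75.17 ydir -14.83 zax [ 0.002  0.001 -1.   ] q [-0.39  0.49 -0.57  1.58  0.29  1.15 -1.28] F [ 0.38  0.26 -2.01] M [-0.07 -0.06 -0.01] w 0.289
[-12.788   3.99   -0.022]
jar 221 ((470.3800964355469, -333.0621032714844), 32.52381896972656)
```

View pics/t17.png

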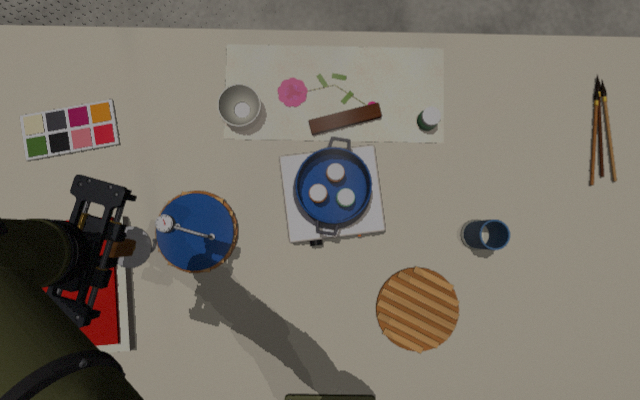

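Call:
move_arm(increments=[{"x": -0.2,"y": 0.06,"z": 0,"yaw": 0,"grip": 1},{"x": -0.6,"y": 0.19,"z": 0,"yaw": 0,"grip": 1},{"x": -1.2,"y": 0.37,"z": 0,"yaw": 0,"grip": 1},{"x": -1.9,"y": 0.59,"z": 0,"yaw": 0,"grip": 1},{"x": -2.6,"y": 0.81,"z": 0,"yaw": 0,"grip": 1},{"x": -3.3,"y": 1.03,"z": 0,"yaw": 0,"grip": 1},{"x": -4.0,"y": 1.25,"z": 0,"yaw": 0,"grip": 1},{"x": -4.7,"y": 1.47,"z": 0,"yaw": 0,"grip": 1},{"x": -5.4,"y": 1.68,"z": 0,"yaw": 0,"grip": 1},{"x": -6.0,"y": 1.87,"z": 0,"yaw": 0,"grip": 1},{"x": -6.4,"y": 2.0,"z": 0,"yaw": 0,"grip": 1},{"x": -6.5,"y": 2.03,"z": 0,"yaw": 0,"grip": 1}])

```text
time_s: 25.7
tcp_pos: [0.4531, -0.0077, 0.352]
tool_rot: [2.495, 1.909, -0.007]
contact_force: [-0.3, -0.8, -1.6]
gripper_width: 0.291
```

Run:
```python
from h import *
show(); print(go([.469,-.3325,.355]))
```

```text
t 25.7 tcp [ 0.4531 -0.0077  0.352 ] xdir 74.84 ydir -15.16 zax [-0.003 -0.003 -1.   ] q [ 0.31  0.33 -0.55  1.85  0.2   1.02 -0.59] F [-0.3  -0.83 -1.63] M [ 0.02 -0.09  0.01] w 0.291
[-6.187  2.006 -0.041]
```

Call:
move_arm(increments=[{"x": -0.3,"y": 0.1,"z": 0,"yaw": 0,"grip": 1},{"x": -0.8,"y": 0.26,"z": 0,"yaw": 0,"grip": 1},{"x": -1.5,"y": 0.49,"z": 0,"yaw": 0,"grip": 1},{"x": -2.2,"y": 0.71,"z": 0,"yaw": 0,"grip": 1},{"x": -2.9,"y": 0.94,"z": 0,"yaw": 0,"grip": 1},{"x": -3.6,"y": 1.17,"z": 0,"yaw": 0,"grip": 1},{"x": -4.3,"y": 1.4,"z": 0,"yaw": 0,"grip": 1},{"x": -5.0,"y": 1.62,"z": 0,"yaw": 0,"grip": 1},{"x": -5.6,"y": 1.82,"z": 0,"yaw": 0,"grip": 1},{"x": -6.0,"y": 1.95,"z": 0,"yaw": 0,"grip": 1},{"x": -6.19,"y": 2.01,"z": 0,"yaw": 0,"grip": 1},{"x": -6.19,"y": 2.01,"z": 0,"yaw": 0,"grip": 1}])

```text
time_s: 26.9
tcp_pos: [0.4689, -0.3329, 0.352]
tool_rot: [-2.495, -1.907, 0.007]
contact_force: [-0.9, -0.1, -0.9]
gripper_width: 0.293
```

Run:
```python
from h import *
show(); snap('side','s18',(240,100,390,390),2); show(); print(go([.469,-.3325,.163]))
```

```text
t 26.9 tcp [ 0.4689 -0.3329  0.352 ] xdir 74.78 ydir -15.22 zax [-0.004 -0.002 -1.   ] q [ 0.8   0.52 -0.45  1.52  0.24  1.16  0.04] F [-0.9  -0.1  -0.85] M [-0.02 -0.05  0.05] w 0.293
t 26.95 tcp [ 0.4692 -0.3314  0.3523] xdir 74.9 ydir -15.1 zax [-0.004 -0.001 -1.   ] q [ 0.8   0.51 -0.46  1.52  0.24  1.16  0.04] F [ 0.54  1.07 -1.16] M [ 0.03 -0.05  0.  ] w 0.292
[-0.014  0.014  3.787]
```

View pics/s18.png

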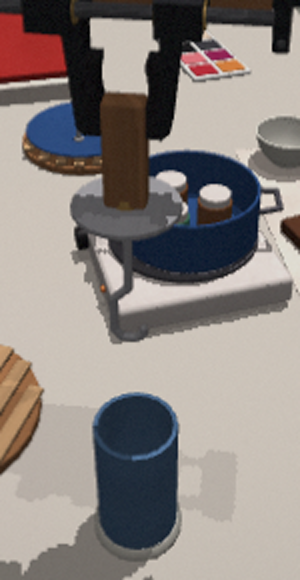

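Call:
move_arm(increments=[{"x": -0.01,"y": 0.01,"z": 0.3,"yaw": 0,"grip": 1},{"x": -0.01,"y": 0.01,"z": 0.7,"yaw": 0,"grip": 1},{"x": -0.01,"y": 0.01,"z": 1.1,"yaw": 0,"grip": 1},{"x": -0.01,"y": 0.01,"z": 1.5,"yaw": 0,"grip": 1},{"x": -0.01,"y": 0.01,"z": 1.9,"yaw": 0,"grip": 1},{"x": -0.01,"y": 0.01,"z": 2.3,"yaw": 0,"grip": 1},{"x": -0.01,"y": 0.01,"z": 2.7,"yaw": 0,"grip": 1},{"x": -0.01,"y": 0.01,"z": 3.1,"yaw": 0,"grip": 1},{"x": -0.01,"y": 0.01,"z": 3.4,"yaw": 0,"grip": 1},{"x": -0.01,"y": 0.01,"z": 3.6,"yaw": 0,"grip": 1},{"x": -0.01,"y": 0.01,"z": 3.7,"yaw": 0,"grip": 1},{"x": -0.01,"y": 0.01,"z": 3.7,"yaw": 0,"grip": 1}])

```text
time_s: 28.15
tcp_pos: [0.4691, -0.3313, 0.1672]
tool_rot: [-2.491, -1.91, 0.006]
contact_force: [-0.7, -0.2, -1.0]
gripper_width: 0.292
```

Run:
```python
from h import *
show(); snap('side','s19',(240,220,390,390),4); show(); print(go([.4692,-.3325,.158]))
```

```text
t 28.15 tcp [ 0.4691 -0.3313  0.1672] xdir 74.96 ydir -15.04 zax [-0.004 -0.001 -1.   ] q [ 0.75  0.72 -0.38  1.77  0.37  0.73 -0.09] F [-0.65 -0.23 -0.99] M [-0.01 -0.07  0.  ] w 0.292
t 28.2 tcp [ 0.4693 -0.3318  0.1677] xdir 74.93 ydir -15.07 zax [-0.003 -0.001 -1.   ] q [ 0.75  0.71 -0.38  1.77  0.37  0.73 -0.09] F [ 0.23 -0.57 -0.96] M [-0.02 -0.1   0.03] w 0.293
[-0.015  0.002  0.195]
```

View pics/s19.png

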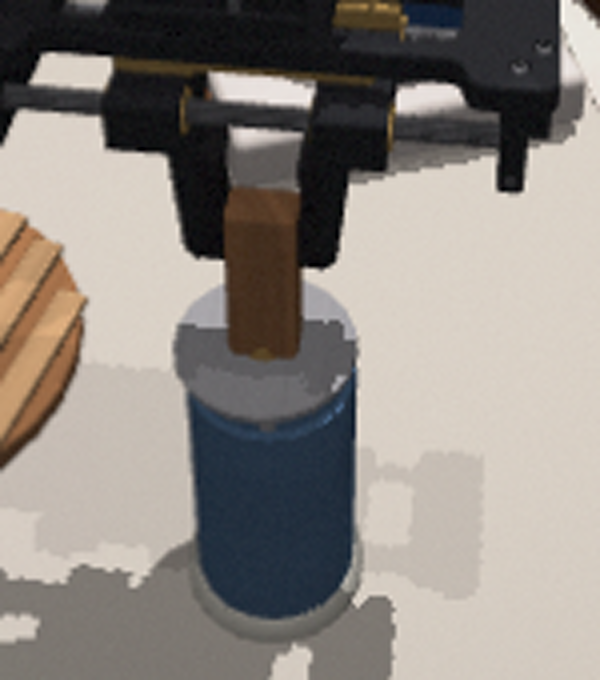

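Call:
move_arm(increments=[{"x": -0.01,"y": 0,"z": 0.06,"yaw": 0,"grip": 1},{"x": -0.01,"y": 0,"z": 0.1,"yaw": 0,"grip": 1},{"x": -0.01,"y": 0,"z": 0.14,"yaw": 0,"grip": 1},{"x": -0.01,"y": 0,"z": 0.16,"yaw": 0,"grip": 1},{"x": -0.01,"y": 0,"z": 0.18,"yaw": 0,"grip": 1},{"x": -0.01,"y": 0,"z": 0.19,"yaw": 0,"grip": 1},{"x": -0.01,"y": 0,"z": 0.2,"yaw": 0,"grip": 1},{"x": -0.01,"y": 0,"z": 0.2,"yaw": 0,"grip": 1}])

```text
time_s: 29.0
tcp_pos: [0.4691, -0.3323, 0.1581]
tool_rot: [-2.493, -1.911, 0.006]
contact_force: [-0.4, 1.1, 2.5]
gripper_width: 0.292
```

Run:
```python
from h import *
show(); p,im,d=snap('side','s20',(240,220,390,390),4); show()
P,uv=cloud(p,d); Q=P[(np.hypot(P[:,0]-.468,P[:,1]+.335)<.04)&(P[:,2]>.112)&(P[:,2]<.135)]; print('disc z',np.percentile(Q[:,2],[5,50,95]))
```

```text
t 29.0 tcp [ 0.4691 -0.3323  0.1581] xdir 74.94 ydir -15.06 zax [-0.003 -0.002 -1.   ] q [ 0.75  0.73 -0.37  1.78  0.38  0.71 -0.09] F [-0.38  1.05  2.46] M [-0.01  0.23 -0.06] w 0.292
t 29.05 tcp [ 0.4691 -0.3323  0.1581] xdir 74.93 ydir -15.07 zax [-0.003 -0.002 -1.   ] q [ 0.75  0.73 -0.37  1.78  0.38  0.71 -0.09] F [-2.23  0.61  2.45] M [0.09 0.15 0.01] w 0.29
disc z [0.11564165 0.12387238 0.12827021]
```

View pics/s20.png

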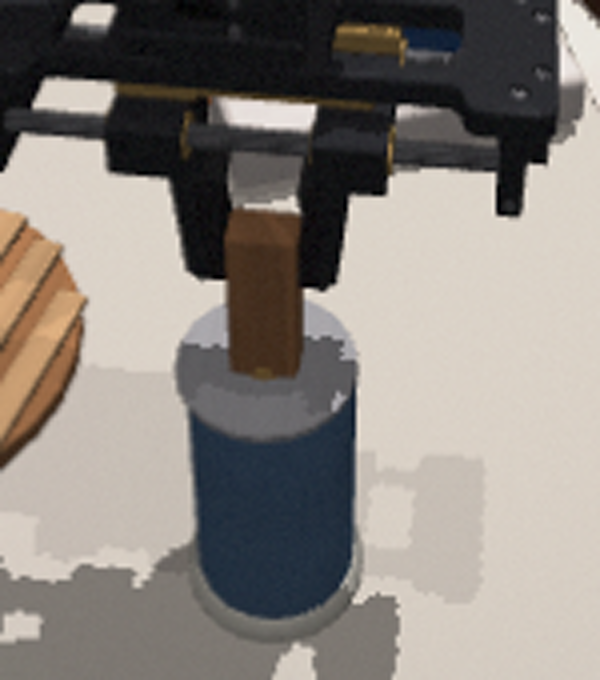

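Force turned positive (contact with rim): the disc rests on it. Release.

Call:
move_arm(increments=[{"x": 0,"y": 0,"z": 0,"yaw": 0,"grip": 0.6},{"x": 0,"y": 0,"z": 0,"yaw": 0,"grip": 0.4},{"x": 0,"y": 0,"z": 0,"yaw": 0,"grip": 0.2},{"x": 0,"y": 0,"z": 0,"yaw": 0,"grip": 0},{"x": 0,"y": 0,"z": 0,"yaw": 0,"grip": 0},{"x": 0,"y": 0,"z": 0,"yaw": 0,"grip": 0},{"x": 0,"y": 0,"z": 0,"yaw": 0,"grip": 0},{"x": 0,"y": 0,"z": 0,"yaw": 0,"grip": 0},{"x": 0,"y": 0,"z": 0,"yaw": 0,"grip": 0},{"x": 0,"y": 0,"z": 0,"yaw": 0,"grip": 0}])

```text
time_s: 30.05
tcp_pos: [0.4691, -0.3323, 0.1581]
tool_rot: [-2.493, -1.911, 0.006]
contact_force: [-0.2, 0.3, 0.1]
gripper_width: 1.0
```

Call:
move_arm(increments=[{"x": 0,"y": 0,"z": -0.1,"yaw": 0,"grip": 0},{"x": 0,"y": 0,"z": -0.3,"yaw": 0,"grip": 0},{"x": 0,"y": 0,"z": -0.6,"yaw": 0,"grip": 0},{"x": 0,"y": 0,"z": -1.0,"yaw": 0,"grip": 0},{"x": 0,"y": 0,"z": -1.5,"yaw": 0,"grip": 0},{"x": 0,"y": 0,"z": -2.0,"yaw": 0,"grip": 0},{"x": 0,"y": 0,"z": -2.5,"yaw": 0,"grip": 0},{"x": 0,"y": 0,"z": -3.0,"yaw": 0,"grip": 0},{"x": 0,"y": 0,"z": -3.0,"yaw": 0,"grip": 0}])

```text
time_s: 30.95
tcp_pos: [0.4717, -0.3328, 0.3124]
tool_rot: [2.488, 1.907, -0.0]
contact_force: [0.5, 0.4, 0.3]
gripper_width: 0.998
```

Run:
```python
from h import *
show(); p,im,d=snap('side','s21'); P,uv=cloud(p,d); p2,_,d2=snap('wrist','w21'); P2,_=cloud(p2,d2)
for nm,P in(('side',P),('wrist',P2)):
    n=np.hypot(P[:,0]-.469,P[:,1]+.333)
    Q=P[(n<.045)&(P[:,2]>.112)&(P[:,2]<.13)]; G=P[(n<.04)&(P[:,2]>.187)&(P[:,2]<.205)]
    h=cv2.convexHull((Q[:,:2]*1000).astype(np.float32))[:,0]
    print(nm,'disc z',np.median(Q[:,2]),cv2.minEnclosingCircle(h)[0],'griptop',np.median(G,axis=0))
    A=np.c_[np.ones(len(Q)),Q[:,:2]-[.469,-.333]]; x=np.linalg.lstsq(A,Q[:,2],rcond=None)[0]; print(' disc tilt',np.degrees(np.arctan(x[1:])).round(2))
lidplane2(p,d,[.466,.3125],(.015,.06))
p3,_,d3=snap('top','t21'); P,_=cloud(p3,d3)
for nm,PP in(('top',P),('side',cloud(p,d)[0])):
    Q=PP[(np.hypot(PP[:,0]-.467,PP[:,1]-.313)<.1)&(PP[:,2]>.0245)&(PP[:,2]<.034)];h=cv2.convexHull((Q[:,:2]*1000).astype(np.float32))[:,0]; print(nm,'lid',cv2.minEnclosingCircle(h))
lidplane2(p3,d3,[.466,.3125],(.015,.06))
show()
```

```text
t 30.95 tcp [ 0.4717 -0.3328  0.3124] xdir 74.92 ydir -15.07 zax [ 0.004 -0.005 -1.   ] q [ 0.8   0.55 -0.45  1.59  0.27  1.06  0.01] F [0.49 0.38 0.34] M [ 0.02 -0.07 -0.  ] w 0.998
side disc z 0.12373325812199917 (467.099609375, -335.0843505859375) griptop [ 0.46654888 -0.33838297  0.19343939]
 disc tilt [-0.34  3.8 ]
wrist disc z 0.12379151779613029 (469.1139831542969, -333.18267822265625) griptop [ 0.46912451 -0.33182155  0.1933866 ]
 disc tilt [-0.16 -0.09]
z0 0.0295 along 0.03 across -0.03 n 544/554
top lid ((466.4309387207031, 312.73858642578125), 87.90113830566406)
side lid ((465.6206359863281, 311.2721252441406), 89.12691497802734)
z0 0.0288 along -0.05 across -0.02 n 2403/2704
t 31.1 tcp [ 0.4691 -0.3319  0.3079] xdir 74.94 ydir -15.06 zax [-0.004 -0.001 -1.   ] q [ 0.8   0.55 -0.45  1.6   0.27  1.05  0.01] F [ 0.18 -0.2   0.07] M [-0.05 -0.09  0.02] w 1.0
```

View pics/s21.png

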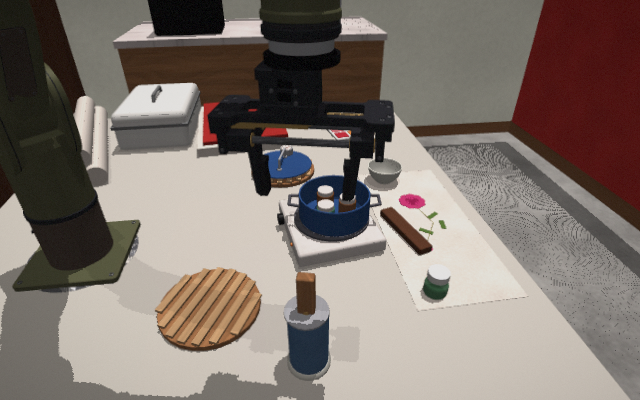

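```bash
python3 -c "
from station import job; print(job.finish_job())"
```

```text
the job is handed in; nothing more can be done
None
```

I moved the lid from the pot to the left-hand trivet, put the lifter back in its jar and handed the job in at about 31 s. The hand-in reports no verdict.

- **Finding the balance point:** Trial lifts of about 3 mm at 18 mm and 12 mm along the bar tipped opposite ways. At about 14.5 mm the lid hung within about 0.3° of level before the carry.
- **Carry:** Tilt was measured only between moves and never exceeded about 1°. Wrist force stayed under 7 N, including the lifter's own weight.
- **Lid at the end:** It lies flat on the trivet, with tilt under 0.1°. It is about 1 mm off centre, and no hook force was on it after unhooking.
- **Lifter at the end:** It stands in the jar with the guard disc on the rim, its top at 0.1238 m as before the task. The wrist view gives a disc tilt of about 0.2° and the grip within about 2 mm of the jar's axis. The gripper is open and well above it.
- **Bystanders and pot:** The pot, bowl, paint jar and paperweight look unmoved in the pictures, judged by eye rather than measured.
- **Disagreements:**
  - The side camera read 2–3 mm lower in y than the top and wrist views throughout.
  - Its last disc fit showed a 3.8° tilt. I put that down to jar wall points in the fit, because the wrist view showed the disc level.

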